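Feed a battery carrier into the test guard with a push stick

TASK

Take the orange-handled push stick from its rest and use it to bring the blue battery carrier square against the grey fence, then feed the carrier along the fence, under the clear guard, until it is fully home against the black end stop; keep it against the fence all the way in. Touch the carrier with nothing but the stick and do not bump the guard. Then lay the stick back in its rest the way it lay, and leave the other things on the bench alone.

Things in the scene. Friction and masses are not known exactly. Their poses are not given: they have to be found in the camera images.
- fixture: Fixed aluminium base plate, top at z = 6 mm (the carrier slides on it), y = -170 to +250, x = -95 to +40 mm. Origin: on the bench, below the fence's face, in the plane of the guard's entry edge; z up. The lane runs towards its +y. Grey fence rail: straight face at x = 0 (rail at x 0 to +20), y = -165 to +230, top at z = 22 mm
- guard: Fixed clear guard with dark edges on the fixture, same origin and axes. Roof z = 180 to 188 mm, from y = 0 (entry edge) to +250, x = -97 to +42 mm. Side walls 5 to 8 mm thick at x = -92 and +37 mm, only from y = +40 on: the first roof part overhangs freely. A hand pointing straight down cannot get the stick far enough in: lean it back towards -y by 35 to 40 degrees, fingers under the roof's edge
- carrier: Loose blue tray 70 mm wide (its x), 100 long (its y), 40 high, with a black battery pack in it (top 42 mm above the underside). Origin: centre of its underside. About 0.55 kg, varies by a quarter. It starts on the base plate before the guard, 7 to 25 mm clear of the fence and up to 0.1 rad askew, its +y end towards the guard
- push_stick: Loose T-shaped stick, 16 mm high (z), 80 g, centre of mass near y = -43 mm. Head: steel bar 40 mm wide (x), 10 mm long; its flat front is the push face, square to the stick, facing its +y. Shaft 24 mm wide, to y = -130 mm, steel as far as y = -40 mm, then orange. Origin: on the underside, in the middle of the push face
- stick_grip (a point): Where to grip the stick: 105 mm behind the push face, mid width and mid height (8 mm above the underside); the fingers close on the two sides, 24 mm apart, along the stick's x. The stick's axes
- rest: Fixed plywood rest, base 60 x 80 mm. Origin: on the bench; z up. Two saddles 10 mm thick at y = -25 and -62 mm, floors at z = 36 mm, between cheeks 32 mm apart, 12 mm high. The stick lies in them at first with its axes along the rest's, its origin 36 mm above the rest's; its orange end stands out freely past the saddles towards -y
- glue_bottle: Bystander: white glue bottle with a red tip, 38 mm wide, 100 mm high, standing behind the fence. Origin: centre of the underside
- solder_reel: Bystander: white reel, 60 mm across, 36 mm high, to the right of the rest. Origin: centre of the underside
- tape_yellow: Bystander: roll of yellow tape, 62 mm across, 19 mm high, to the left of the guard. Origin: centre of the underside
- home (a point): Point of the fixture where the carrier's origin lies when home: fixture x = -35, y = +180, z = 6 mm; fixture's axes. The black end stop's face, 50 mm beyond it, is at fixture y = +230 mm (x = -85 to 0, top at z = 56 mm); the home carrier's trailing face is at y = +130 mm
Mind the look-alikes: they are no part of the job. There is more than one size of the push_stick; the one meant has the size given above.

How it is judged (in metres and radians):
On the way, in this order (a step that is already met when the one before it is completed fails the run):
1. the stick is lifted out of its rest (z of push_stick in the frame of rest above 0.056 m), for 0.2 s.
2. the carrier, square against the fence, is being fed under the guard by the stick (y of carrier in the frame of fixture above -0 m and x of carrier in the frame of fixture above -0.041 m and angle between the y axis of carrier and the y axis of fixture, either way round below 0.09 rad and contact force between push_stick and carrier above 0.1 N), for 0.1 s.
3. the carrier is home against the end stop (y of carrier in the frame of fixture above 0.175 m and x of carrier in the frame of fixture above -0.04 m and angle between the y axis of carrier and the y axis of fixture, either way round below 0.06 rad), for 0.2 s.
At the end, for the whole second after the job is handed in: Carrier within 5 mm of end stop and fence, square within 0.06 rad, flat, at rest. Stick released, upright and still in both saddles of its rest, orange end outwards, height within 5 mm, at most 20 mm forward or 15 mm back of where it lay (all of step 3 and angle between carrier's own z axis and vertical below 0.05 rad and linear speed of each of carrier, push_stick below 0.01 m/s and z of push_stick in the frame of rest between 0.031 and 0.041 m and y of push_stick in the frame of rest between -0.015 and 0.02 m and y of stick_grip in the frame of rest below -0.07 m and angle between the y axis of push_stick and the y axis of rest, either way round below 0.25 rad and angle between push_stick's own z axis and vertical below 0.1 rad); the robot touches nothing.
It fails at once if the carrier strays from the fence (more than 8 mm, or 0.12 rad askew) once half of it is under the guard (y of carrier in the frame of fixture above -0 m and (x of carrier in the frame of fixture below -0.043 m or angle between the y axis of carrier and the y axis of fixture, either way round above 0.12 rad)).
It fails at once if the robot touches the carrier itself (contact force between any of the fingers, the arm and carrier above 0.5 N).
It fails at once if the robot or the stick bumps the guard (contact force between any of the arm, the fingers, push_stick and guard above 3 N).
It fails at once if a bystander is moved by more than 20 mm (distance of any of glue_bottle, solder_reel, tape_yellow from where it was at the start of the episode above 0.02 m).
It also fails if it takes over 64 s, if anything falls off the work surface, if the arm or the gripper's body presses on something with over 40 N, if the wrist force passes 120 N, or if a joint passes its speed limit or range.

ROBOT

A 7-joint arm with a two-finger parallel gripper is mounted at the origin on a cart in front of the work surface, level with it; the furniture and walls round the work are solid. World frame = base frame: x ahead of the robot, y to its left, z up, the work surface at z = 0. Lengths are in mm, angles in rad, forces in N, time in s.
With the tool pointing down it reaches from about 350 to 900 mm from the base axis. Payload 8.1 kg.
Tool frame: the origin (TCP) lies on the centre line of the jaws, within the pads' length; the fingertips stand 14 mm ahead of it and the grasp point (between the pads) lies 5 mm behind it; x points along the fingers, z is the direction in which the jaws open and shut, and the axes are right-handed (so a half turn about x gives the same grasp; the last joint's range is limited). The gripper opens to 92 mm and grips with 3 to 60 N. Pads are 19 mm wide; open, the fingers measure 130 mm over their backs; the gripper's body (75 mm by 190 mm) begins 47 mm behind the grasp point.
Start: joints at [-1.262, 0.434, 0.025, 1.573, -0.012, 1.134, -0.075], TCP at [250.19, 572.753, 240.742] pointing down, gripper open.
Joint ranges: [-2.62, 2.62], [-0.44, 2.09], [-1.27, 1.32], [0.08, 2.57], [-1.32, 4.46], [0.12, 2], [-2.74, 2.74]. Speed limits (rad/s): [2.22, 2.22, 3.01, 3.01, 3.14, 3.14, 3.14].

INTERFACE

Orientations are given as a unit quaternion [w, x, y, z].
In Python, from plant import sense, read_camera, finish_job gives the robot as it stands.
- The arm moves only by the shell command python3 -m jog 'ROWS' [FORCE]. ROWS is JSON, a list of rows, each a list of 7 numbers: the shift along the tool's x, y, z in mm, then the turn, a rotation vector about the tool's x, y, z in rad, then the finger opening in mm, from 0 to 91.8. In form: [[dx, dy, dz, wx, wy, wz, grip], ...]. A call has 1 to 8 rows; each row is the pose to reach, as a shift and turn from the pose commanded when the call began, along the tool's axes at that moment; what a row does not reach only later rows make up. A row lasts 1/12 s, in which the tool goes at most 41.7 mm and 7.16 degrees, less where a joint would pass 70% of its speed; a pose out of reach is approached as far as the arm can. A call with a gripper value outside its range is refused whole. The fingers move at their own pace and stop on an object; FORCE is the grip in N (left out, the last holds). Time passes only in rows, so rows that repeat a pose let the fingers close. It gives the time, the measured TCP pose, the force and the opening at its end, in the units of the state.
- sense(): the state, without advancing time (a new reading comes with each control period).
- read_camera(name): name is "scene" or "top" or "wrist"; returns a dict with "frame" (400x640x3 uint8, red, green, blue), "fx", "fy", "cx", "cy" (pixels), "cam_to_world" (4x4, takes a point from camera to world coordinates). Camera axes: x right, y down, z forward; pixel columns grow to the right and rows downward; lengths in mm; the calibration is good to about 2 mm. A picture is of the moment at which its call begins. There is no depth.
- finish_job(): hands the job in, once; it reports no verdict.
The state is a dict: "time_s": time; "joint_positions": joint angles; "qvel": joint speeds; "joint_efforts": joint torques, N m; "tool_pos": TCP position; "orientation": TCP orientation; "ft_force": force on the tool from outside, world axes, zero at the start; "ft_torque": the same for the moment, N m; "finger_gap": finger opening in mm.
Only numpy, scipy, OpenCV 4.12 (cv2) and the standard library are available. Lean on these libraries where they do the work, as an engineer would, in place of code of your own. Each camera call takes 0.05 s, during which the arm holds its last target.

## Working session

There is one attempt and no reset: what is moved stays moved. The work goes in short steps, Python scripts to look and compute and a shell command to move; the robot and the scene stay as the last step left them, time stands still between calls to the robot, and variables do not carry over. Pictures are saved under pics/ and viewed, and the job is handed in when it is done.

```bash
ls; mkdir -p pics; python3 - <<'E'
from plant import sense, read_camera
import cv2,json
s=sense(); print(s)
for n in ["scene","top","wrist"]:
    c=read_camera(n); cv2.imwrite(f"pics/{n}0.png",c["frame"][:,:,::-1]); print(n,c["fx"],c["fy"],c["cx"],c["cy"],c["cam_to_world"])
E
```

```text
pics
{'time_s': 0.0, 'joint_positions': array([-1.26160566,  0.43521999,  0.02496149,  1.57407689, -0.01161781,
        1.13400043, -0.07514202]), 'qvel': array([-0.00087759, -0.00104483,  0.00037721, -0.00013645, -0.00031092,
       -0.0005161 , -0.00065283]), 'joint_efforts': array([-8.24408744e-04, -6.67849660e+01,  9.84695926e-01, -3.14462650e+01,
       -6.05449104e-02,  4.28938901e-02,  1.88420777e-04]), 'tool_pos': array([250.00281252, 572.29524867, 239.95449378]), 'orientation': array([ 0.59124527, -0.38752182,  0.59211848,  0.38684827]), 'ft_force': array([-0.47051226, -0.63693678, -0.50276808]), 'ft_torque': array([-0.01382157,  0.02564585, -0.02021257]), 'finger_gap': 91.78973874746673}
scene 423.2233677866979 423.2233677866979 313.0762471449913 195.3342785469001 [[ 8.85843723e-01 -3.75672217e-01  2.72307334e-01  1.93935906e+02]
 [-4.63674086e-01 -6.95321961e-01  5.49120854e-01 -7.98061814e+02]
 [-1.69481792e-02 -6.12697116e-01 -7.90136066e-01  1.17699810e+03]
 [ 0.00000000e+00  0.00000000e+00  0.00000000e+00  1.00000000e+00]]
top 373.42379179073055 373.42379179073055 317.2366656675426 201.64868333188562 [[ 1.32429909e-02 -9.88674545e-01  1.49490023e-01  3.65748621e+02]
 [-9.99863329e-01 -1.45732498e-02 -7.80667536e-03  1.21777038e+01]
 [ 9.89681666e-03 -1.49366209e-01 -9.88732415e-01  1.35971757e+03]
 [ 0.00000000e+00  0.00000000e+00  0.00000000e+00  1.00000000e+00]]
wrist 314.5125273822723 314.5125273822723 322.4219674064994 195.8204318379273 [[ 3.98763158e-01  8.85239114e-01  2.39457000e-01  1.86532537e+02]
 [ 9.17053921e-01 -3.84992906e-01 -1.03887290e-01  6.02066324e+02]
 [ 2.24153321e-04  2.61021405e-01 -9.65332987e-01  3.82928831e+02]
 [ 0.00000000e+00  0.00000000e+00  0.00000000e+00  1.00000000e+00]]
```

View pics/scene0.png

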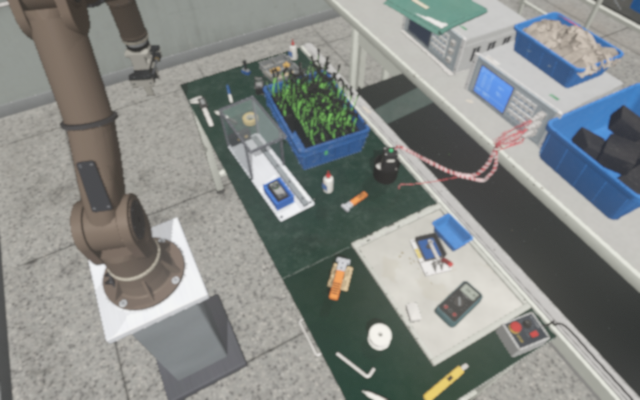

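View pics/top0.png

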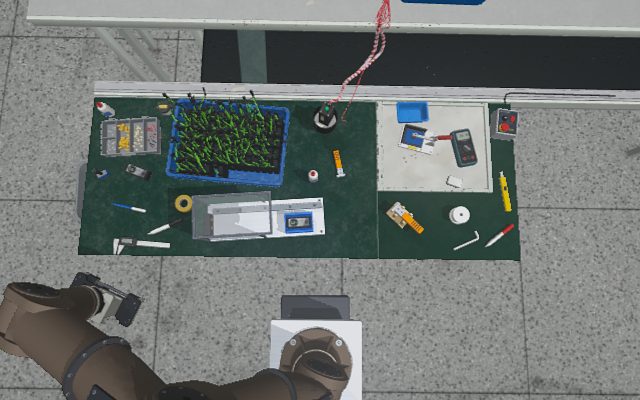

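View pics/wrist0.png

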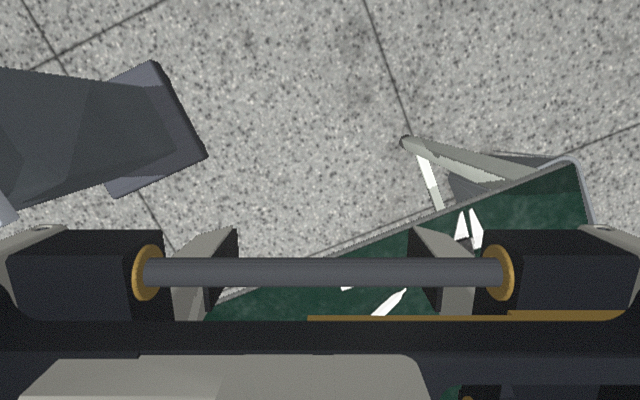

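Candidates for the stick: the orange one on the plywood rest (top about 405,217; scene 340,280), and the orange one lying loose on the bench (top 339,163; scene 354,200), which looks smaller. I choose the one in the rest and check it close up.

```bash
python3 - <<'E'
import cv2,numpy as np
t=cv2.imread("pics/top0.png"); s=cv2.imread("pics/scene0.png")
cv2.imwrite("pics/c1.png",cv2.resize(t[190:250,370:450],None,fx=10,fy=10,interpolation=cv2.INTER_CUBIC)[:600])
cv2.imwrite("pics/c2.png",cv2.resize(t[180:250,160:340],None,fx=4.4,fy=4.4,interpolation=cv2.INTER_CUBIC))
cv2.imwrite("pics/c3.png",cv2.resize(t[140:190,300:360],None,fx=10,fy=10,interpolation=cv2.INTER_CUBIC))
E
```

```text
(no output)
```

View pics/c1.png

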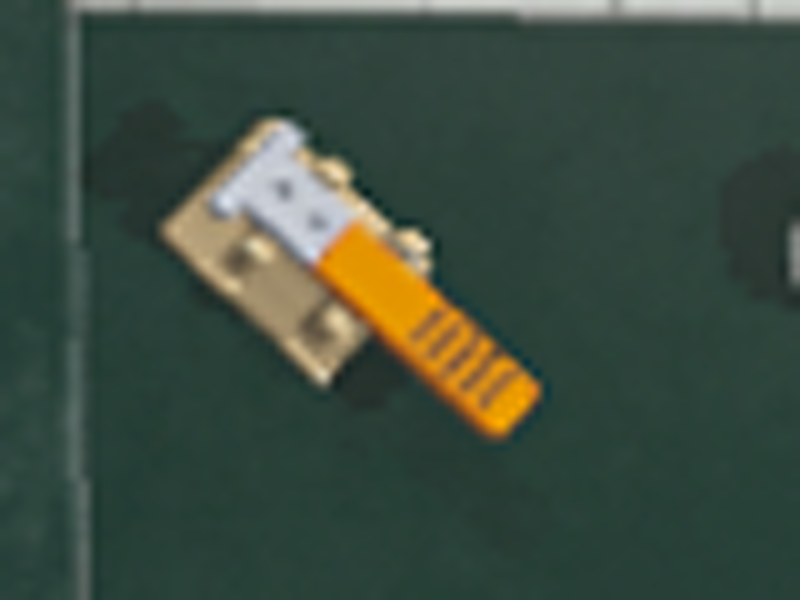

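View pics/c2.png

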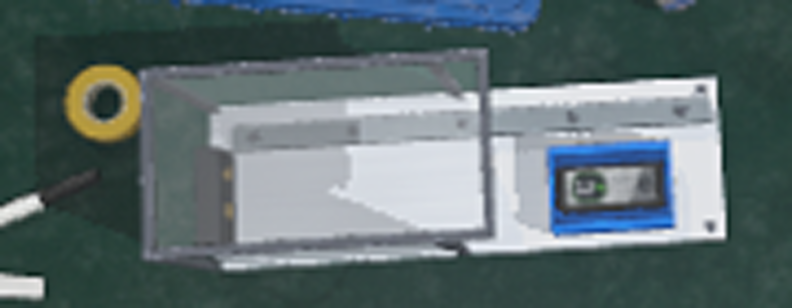

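View pics/c3.png

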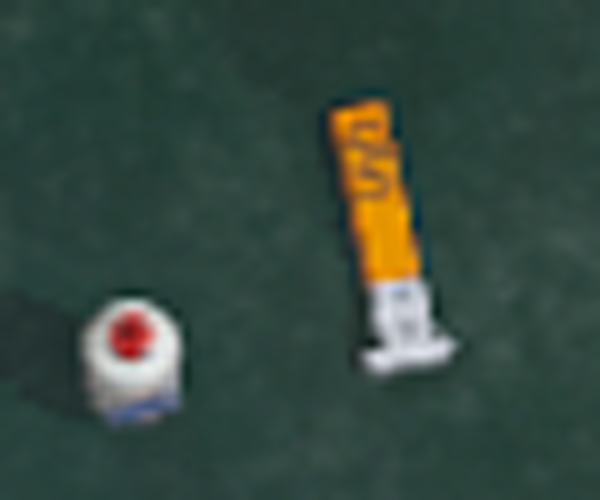

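```bash
cat > h.py <<'E'
import numpy as np, cv2
from scipy.spatial.transform import Rotation as R
from plant import sense, read_camera
def cam(n,save=None):
    c=read_camera(n); c["img"]=c["frame"][:,:,::-1].copy(); c["T"]=np.array(c["cam_to_world"])
    if save: cv2.imwrite("pics/"+save,c["img"])
    np.savez("last_%s.npz"%n,img=c["img"],T=c["T"],k=[c["fx"],c["fy"],c["cx"],c["cy"]])
    return c
def load(n):
    d=np.load("last_%s.npz"%n); return dict(img=d["img"],T=d["T"],fx=d["k"][0],fy=d["k"][1],cx=d["k"][2],cy=d["k"][3])
def p2w(c,u,v,z):
    d=c["T"][:3,:3]@np.array([(u-c["cx"])/c["fx"],(v-c["cy"])/c["fy"],1]); o=c["T"][:3,3]
    return o+d*(z-o[2])/d[2]
def w2p(c,P):
    q=c["T"][:3,:3].T@(np.asarray(P,float)-c["T"][:3,3]); return np.array([c["cx"]+c["fx"]*q[0]/q[2],c["cy"]+c["fy"]*q[1]/q[2]])
def tool(s=None):
    s=s or sense(); q=s["orientation"]; return np.array(s["tool_pos"]),R.from_quat([q[1],q[2],q[3],q[0]])
E
python3 - <<'E'
from h import *
np.set_printoptions(precision=3,suppress=True)
p,r=tool(); print(r.as_matrix())
w=read_camera("wrist"); print("cam in tool",r.inv().apply(np.array(w["cam_to_world"])[:3,3]-p), "\n",r.as_matrix().T@np.array(w["cam_to_world"])[:3,:3])
c=cam("top")
for n,(u,v),z in [("plateRT",(322.7,197.5),6),("plateRB",(325.2,234.1),6),("handle end",(421.5,231.5),52),("head",(395.8,206.5),52),("decoy head",(341,175.5),16),("decoy end",(336,150.5),16),("bottle",(313,175),100),("tape",(183.5,203.3),19),("reel",(459,214),36),("roofRT",(160+488/4.4,180+52/4.4),188),("roofRB",(160+492/4.4,180+237/4.4),188)]:
    print(n,p2w(c,u,v,z).round(1))
E
```

```text
[[-0.    -0.916  0.4  ]
 [-0.001  0.4    0.916]
 [-1.    -0.    -0.001]]
cam in tool [-142.922   70.093    1.613] 
 [[-0.002 -0.261  0.965]
 [ 0.002 -0.965 -0.261]
 [ 1.     0.001  0.002]]
plateRT [586.1 -18.4   6. ]
plateRB [452.1 -28.9   6. ]
handle end [ 462.9 -365.4   52. ]
head [ 550.2 -276.7   52. ]
decoy head [667.5 -84.6  16. ]
decoy end [762.3 -65.6  16. ]
bottle [648.9  18.1 100. ]
tape [555.3 485.1  19. ]
reel [ 528.6 -506.5   36. ]
roofRT [572.4 150.8 188. ]
roofRB [438.9 143.7 188. ]
```

The scene matches the description. The chosen stick, in the rest, is about 125–130 mm long at yaw 45°. The loose one at (339,163) is only about 97 mm. I'll move to a hover over the rest for a closer look, logging joints so I can check wrist limits.

```bash
cat >> h.py <<'E'
def grip_R(yaw,lean,side=+1,roll=0):
    """yaw: azimuth of stick +y (world); lean back angle; side=+1 camera forward (tool z=+stick x), -1 camera back"""
    ys=np.array([np.cos(yaw),np.sin(yaw),0]); xs=np.array([np.sin(yaw),-np.cos(yaw),0]); zs=np.array([0,0,1.])
    x=np.sin(lean)*ys-np.cos(lean)*zs; z=side*xs; y=np.cross(z,x)
    return R.from_matrix(np.column_stack([x,y,z]))
def rel(P,Rt):
    p,r=tool(); d=r.inv().apply(np.asarray(P)-p); w=(r.inv()*Rt).as_rotvec()
    print("shift",d.round(1),"turn",w.round(3),"| rows trans %.1f rot %.1f"%(np.linalg.norm(d)/41.7,np.linalg.norm(w)/.125))
def st():
    s=sense(); np.set_printoptions(precision=3,suppress=True)
    print("t %.2f pos"%s["time_s"],s["tool_pos"].round(1),"q",s["joint_positions"],"F",s["ft_force"].round(1),"gap %.1f"%s["finger_gap"])
    open("log.txt","a").write(repr([list(map(float,s["joint_positions"])),list(map(float,s["tool_pos"])),list(map(float,s["orientation"]))])+"\n")
E
python3 - <<'E'
from h import *
st(); rel([480,-330,330],grip_R(np.radians(45),0,1))
E
```

```text
t 0.25 pos [250.1 572.5 240.4] q [-1.262  0.435  0.025  1.574 -0.012  1.134 -0.075] F [-0.2  0.3 -0.4] gap 92.2
shift [ -89.  -572.  -735.1] turn [ 1.944 -0.     0.001] | rows trans 22.4 rot 15.6
```

```bash
python3 -m jog '[[-89,-572,-735,1.94,0,0,91],[-89,-572,-735,1.94,0,0,91],[-89,-572,-735,1.94,0,0,91],[-89,-572,-735,1.94,0,0,91],[-89,-572,-735,1.94,0,0,91],[-89,-572,-735,1.94,0,0,91],[-89,-572,-735,1.94,0,0,91],[-89,-572,-735,1.94,0,0,91]]'; python3 - <<'E'
from h import *
st(); rel([480,-330,330],grip_R(np.radians(45),0,1))
E
```

```text
time_s: 0.92
tool_pos: [332.1, 249.2, 272.7]
orientation: [0.705, -0.054, 0.705, 0.054]
ft_force: [1.6, -1.3, 0.5]
finger_gap: 91.0
t 0.92 pos [332.1 249.2 272.7] q [-1.059  0.045  0.303  2.016 -0.015  1.083 -0.597] F [ 1.6 -1.3  0.5] gap 91.0
shift [ -57.7 -594.9   58. ] turn [ 0.938 -0.    -0.001] | rows trans 14.4 rot 7.5
```

```bash
python3 -m jog '[[-58,-595,58,0.94,0,0,91],[-58,-595,58,0.94,0,0,91],[-58,-595,58,0.94,0,0,91],[-58,-595,58,0.94,0,0,91],[-58,-595,58,0.94,0,0,91],[-58,-595,58,0.94,0,0,91],[-58,-595,58,0.94,0,0,91],[-58,-595,58,0.94,0,0,91]]'; python3 - <<'E'
from h import *
st(); rel([480,-330,330],grip_R(np.radians(45),0,1))
E
```

```text
time_s: 1.58
tool_pos: [416.0, -71.9, 305.2]
orientation: [0.653, 0.272, 0.653, -0.271]
ft_force: [0.9, 0.9, -0.5]
finger_gap: 91.2
t 1.58 pos [416.  -71.9 305.2] q [-0.65   0.006  0.72   1.971 -0.005  1.166 -0.716] F [ 0.9  0.9 -0.5] gap 91.2
shift [ -25.  -136.7  228.1] turn [-0.003  0.    -0.001] | rows trans 6.4 rot 0.0
```

```bash
python3 -m jog '[[-25,-137,228,0,0,0,91],[-25,-137,228,0,0,0,91],[-25,-137,228,0,0,0,91],[-25,-137,228,0,0,0,91],[-25,-137,228,0,0,0,91],[-25,-137,228,0,0,0,91],[-25,-137,228,0,0,0,91],[-25,-137,228,0,0,0,91]]'; python3 - <<'E'
from h import *
st(); cam("wrist","w1.png")
E
```

```text
time_s: 2.25
tool_pos: [480.9, -332.5, 329.6]
orientation: [0.653, 0.27, 0.653, -0.272]
ft_force: [-0.6, 0.4, -0.4]
finger_gap: 91.2
t 2.25 pos [ 480.9 -332.5  329.6] q [-0.103  0.385  0.888  1.587 -0.303  1.314  0.04 ] F [-0.6  0.4 -0.4] gap 91.2
```

View pics/w1.png

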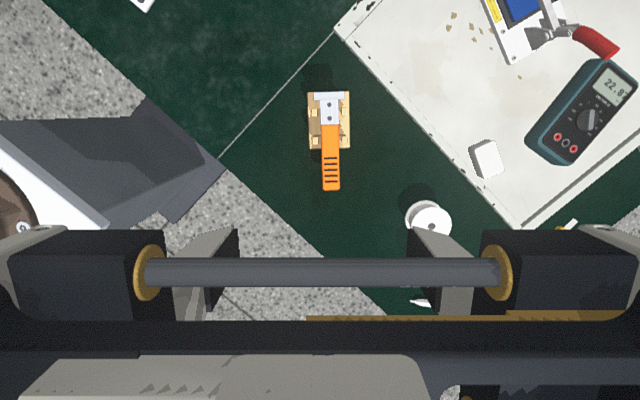

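The wrist picture shows the stick in its rest, head at (327,97) and orange end at (332,188), with the reel at (430,220). Next I measure its axis.

```bash
python3 - <<'E'
from h import *
np.set_printoptions(precision=3,suppress=True)
c=load("wrist"); im=c["img"]; h=cv2.cvtColor(im,cv2.COLOR_BGR2HSV)
m=cv2.inRange(h,(8,180,150),(20,255,255)); m[:80]=0;m[200:]=0;m[:,:290]=0;m[:,360:]=0
v,u=np.nonzero(m); print(len(u),u.min(),u.max(),v.min(),v.max())
cv2.imwrite("pics/w1c.png",cv2.resize(im[80:200,280:380],None,fx=5,fy=5,interpolation=cv2.INTER_CUBIC))
P=np.array([p2w(c,a,b,52)[:2] for a,b in zip(u,v)])
(cx,cy),(w,hh),a=cv2.minAreaRect(P.astype(np.float32)); print("rect",cx,cy,w,hh,a)
mu=P.mean(0); d=np.linalg.svd(P-mu,full_matrices=False)[2][0]; d*=np.sign(d[0]); print(mu,np.degrees(np.arctan2(d[1],d[0])),(np.ptp(P@d)))
e=(P@d); n=np.array([-d[1],d[0]])
print("end",mu+d*(e.min()-mu@d),"junction",mu+d*(e.max()-mu@d))
E
```

```text
976 321 339 125 190
rect 495.2257080078125 -332.6573181152344 87.35089111328125 23.308380126953125 46.53106689453125
[ 497.208 -330.565] 46.81997473600724 87.32712914606128
end [ 465.363 -364.501] junction [ 525.12  -300.821]
```

View pics/w1c.png

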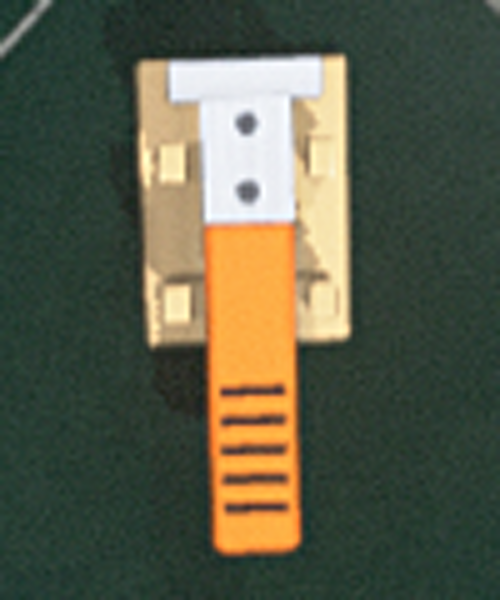

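```bash
cat > kin.py <<'E'
import numpy as np, itertools
from scipy.spatial.transform import Rotation as R
from scipy.optimize import least_squares
D=[eval(l) for l in open("log.txt")]
Q=np.array([d[0] for d in D]); P=np.array([d[1] for d in D]); O=R.from_quat([[d[2][1],d[2][2],d[2][3],d[2][0]] for d in D])
ax=['z','y','z','y','z','y','z']
def fkR(q,s):
    r=R.identity(); out=[]
    for a,si,qi in zip(ax,s,q): r=r*R.from_euler(a,si*qi); out.append(r)
    return out
if __name__=="__main__":
    res=[]
    for s in itertools.product([1,-1],repeat=4):
        s=[s[0],1,s[1],1,s[2],1,s[3]]
        C=[fkR(q,s)[-1].inv()*o for q,o in zip(Q,O)]
        e=max((C[0].inv()*c).magnitude() for c in C); res.append((e,s,C[0].as_matrix().round(3).tolist()))
    res.sort(key=lambda t:t[0]); 
    for r in res[:3]: print(r)
E
python3 kin.py
```

```text
(5.374960919639212e-16, [-1, 1, -1, 1, -1, 1, -1], [[0.0, 0.0, -1.0], [-0.0, 1.0, 0.0], [1.0, 0.0, 0.0]])
(0.5829703365704534, [-1, 1, -1, 1, 1, 1, -1], [[0.001, -0.01, -1.0], [0.021, 1.0, -0.01], [1.0, -0.021, 0.002]])
(1.2754880310283556, [-1, 1, -1, 1, 1, 1, 1], [[-0.002, -0.159, -0.987], [0.021, 0.987, -0.159], [1.0, -0.021, 0.002]])
```

```bash
cat >> kin.py <<'E'
S=[-1,1,-1,1,-1,1,-1]; C=R.from_matrix([[0,0,-1],[0,1,0],[1,0,0]])
def rowsA(q):
    r=fkR(q,S); 
    return np.column_stack([[0,0,1],r[0].as_matrix()[:,1],r[2].as_matrix(),r[4].as_matrix(),r[6].as_matrix()[:,2]])
def fit():
    A=np.vstack([rowsA(q) for q in Q]); b=P.ravel()
    x,_,rk,sv=np.linalg.lstsq(A,b,rcond=1e-4); return x,(A@x-b),rk,sv
if __name__=="__main__":
    x,e,rk,sv=fit(); print(x.round(1),e.round(2),rk,sv.round(3))
E
python3 kin.py | tail -4
```

```text
(1.2754880310283556, [-1, 1, -1, 1, 1, 1, 1], [[-0.002, -0.159, -0.987], [0.021, 0.987, -0.159], [1.0, -0.021, 0.002]])
[ 2.721e+02 -3.640e+01 -0.000e+00 -1.660e+01  5.576e+02 -0.000e+00
 -4.000e-01  4.277e+02  3.564e+02] [ 0. -0. -0.  0. -0. -0. -0. -0. -0. -0. -0.  0.] 9 [3.980e+00 3.416e+00 2.811e+00 5.650e-01 3.800e-01 3.120e-01 1.420e-01
 9.100e-02 1.000e-03]
```

```bash
python3 - <<'E'
from h import *
Rg=grip_R(np.radians(46.7),np.radians(40),1); x=Rg.as_matrix()[:,0]; g=np.array([482,-347,44.])
rel(g-95*x,Rg); print(g-95*x)
E
```

```text
shift [212.6 -72.   14.5] turn [-0.028  0.01   0.7  ] | rows trans 5.4 rot 5.6
[ 440.12062372 -391.44131457  116.7742221 ]
```

```bash
python3 -m jog '[[150,-50,14,0,0,0.35,91],[213,-72,14,-0.03,0.01,0.7,91],[213,-72,14,-0.03,0.01,0.7,91],[213,-72,14,-0.03,0.01,0.7,91],[213,-72,14,-0.03,0.01,0.7,91],[213,-72,14,-0.03,0.01,0.7,91],[213,-72,14,-0.03,0.01,0.7,91],[213,-72,14,-0.03,0.01,0.7,91]]'; python3 - <<'E'
from h import *
st(); cam("wrist","w2.png")
E
python3 kin.py | tail -2
```

```text
time_s: 2.97
tool_pos: [436.6, -388.9, 111.2]
orientation: [0.703, 0.473, 0.53, -0.02]
ft_force: [0.1, -0.3, 1.3]
finger_gap: 90.7
t 2.97 pos [ 436.6 -388.9  111.2] q [ 0.686  0.72   0.509  1.8   -1.023  1.295  0.988] F [ 0.1 -0.3  1.3] gap 90.7
[ 2.721e+02 -3.640e+01  0.000e+00 -1.660e+01  5.576e+02  0.000e+00
 -4.000e-01  4.277e+02  3.564e+02] [ 0.  0. -0.  0. -0. -0. -0. -0. -0. -0. -0.  0. -0.  0. -0.] 9 [4.395 3.785 3.124 0.783 0.746 0.478 0.329 0.283 0.096]
```

View pics/w2.png

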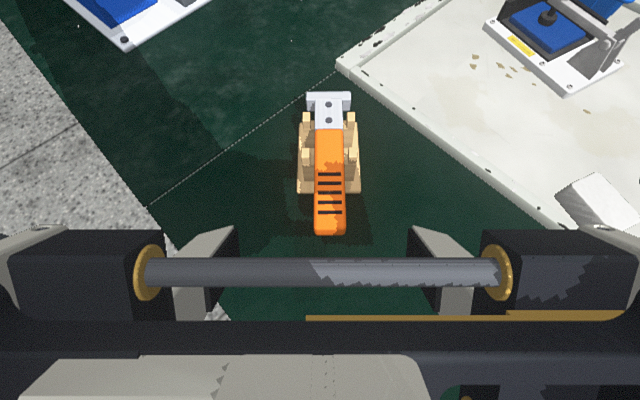

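```bash
cat > ik.py <<'E'
from kin import *
from h import grip_R
x,_,_,_=fit()
lo=np.array([-2.62,-.44,-1.27,.08,-1.32,.12,-2.74]);hi=np.array([2.62,2.09,1.32,2.57,4.46,2,2.74])
def fk(q): return rowsA(q)@x, fkR(q,S)[-1]*C
def ik(p,Rt,q0,reg=0.0):
    def f(q):
        a,r=fk(q); return np.r_[(a-p)/100,(r.inv()*Rt).as_rotvec(),reg*(q-(lo+hi)/2)/(hi-lo)]
    return least_squares(f,np.clip(q0,lo+.01,hi-.01),bounds=(lo,hi))
def best(p,Rt,n=25,seed=0):
    rng=np.random.default_rng(seed); B=None
    for k in range(n):
        s=ik(p,Rt,rng.uniform(lo,hi),1e-3)
        a,r=fk(s.x); 
        if np.linalg.norm(a-p)<1 and (r.inv()*Rt).magnitude()<.01:
            m=np.min(np.minimum(s.x-lo,hi-s.x))
            if B is None or m>B[0]: B=(m,s.x)
    return B
FO=np.array([533,148.,0]); FY=0.078
def F2W(v): c,s=np.cos(FY),np.sin(FY); return FO+np.array([c*v[0]-s*v[1],s*v[0]+c*v[1],v[2]])
if __name__=="__main__":
    np.set_printoptions(precision=2,suppress=True)
    for side in (1,-1):
      for lean in (37,42):
        for name,g,yaw in [("rest",np.array([482,-347,44.]),np.radians(46.7)),("start",F2W([-35,-280,34]),FY+np.pi/2),("side",F2W([-90,-200,34]),FY+np.pi/2),("mid",F2W([-35,-100,34]),FY+np.pi/2),("home",F2W([-35,25,34]),FY+np.pi/2)]:
            Rt=grip_R(yaw,np.radians(lean),side); p=g+5*Rt.as_matrix()[:,0]
            print(side,lean,name,best(p,Rt))
E
python3 ik.py
```

```text
1 37 rest (np.float64(0.6184116886116257), array([ 1.17,  0.78, -0.42,  1.82, -0.54,  0.74,  0.53]))
1 37 start (np.float64(0.8359860460360611), array([ 0.72,  0.81, -0.35,  1.73, -0.36,  0.99,  0.76]))
1 37 side (np.float64(0.6024976114863541), array([ 0.72,  0.74, -0.43,  1.97, -0.41,  0.82,  0.77]))
1 37 mid (np.float64(0.6052456432045032), array([ 0.5 ,  0.74, -0.4 ,  1.96, -0.55,  0.73,  0.7 ]))
1 37 home (np.float64(0.4906533826183228), array([ 0.21,  0.69, -0.33,  2.05, -0.83,  0.61,  0.77]))
1 42 rest (np.float64(0.6588752841801827), array([ 1.22,  0.82, -0.44,  1.81, -0.61,  0.78,  0.62]))
1 42 start (np.float64(0.8737255574176273), array([ 0.75,  0.86, -0.36,  1.7 , -0.4 ,  1.06,  0.81]))
1 42 side (np.float64(0.6357911162914593), array([ 0.78,  0.79, -0.46,  1.93, -0.43,  0.87,  0.81]))
1 42 mid (np.float64(0.6266651796490095), array([ 0.54,  0.78, -0.42,  1.94, -0.6 ,  0.78,  0.78]))
1 42 home (np.float64(0.4140675984291141), array([ 0.49,  0.82, -0.66,  2.03, -0.54,  0.53,  0.55]))
-1 37 rest (np.float64(0.3438963265061762), array([ 0.78,  0.74,  0.16,  1.86, -0.98,  0.9
[... 230 characters left out ...]
.float64(0.5016000218807903), array([ 0.31,  0.7 , -0.14,  1.98, -0.76,  0.82, -2.24]))
-1 37 home (np.float64(0.19420136259404597), array([-0.12,  0.67,  0.13,  2.08, -1.13,  0.83, -2.1 ]))
-1 42 rest (np.float64(0.3122712708599842), array([ 0.85,  0.77,  0.11,  1.84, -1.01,  1.01, -2.18]))
-1 42 start (np.float64(0.643124282982654), array([ 0.51,  0.83,  0.01,  1.72, -0.66,  1.16, -2.1 ]))
-1 42 side (np.float64(0.5368366950465098), array([ 0.41,  0.74,  0.06,  1.97, -0.78,  1.04, -1.98]))
-1 42 mid (np.float64(0.3910725496820163), array([ 0.21,  0.74,  0.06,  1.97, -0.93,  0.97, -2.05]))
-1 42 home (np.float64(0.16359854992456668), array([-0.04,  0.71,  0.09,  2.07, -1.16,  0.88, -2.03]))
```

The wrist picture shows the stick centred between the open fingers, head at (328,97) and end at (330,232). The kinematic fit is exact. It says a grip with the camera on the back side, away from the guard roof, is within joint range all the way, so I'll use that side. First, a close look at the fixture and carrier while the camera faces forward.

```bash
python3 - <<'E'
from h import *
rel([500,-25,300],grip_R(np.pi/2+.078,0,1))
E
```

```text
shift [  56.5  353.1 -205. ] turn [-0.797  0.287 -0.661] | rows trans 9.9 rot 8.6
```

```bash
python3 -m jog '[[56,353,-205,-0.8,0.29,-0.66,91],[56,353,-205,-0.8,0.29,-0.66,91],[56,353,-205,-0.8,0.29,-0.66,91],[56,353,-205,-0.8,0.29,-0.66,91],[56,353,-205,-0.8,0.29,-0.66,91],[56,353,-205,-0.8,0.29,-0.66,91],[56,353,-205,-0.8,0.29,-0.66,91],[56,353,-205,-0.8,0.29,-0.66,91]]'>/dev/null; python3 - <<'E'
from h import *
st(); rel([500,-25,300],grip_R(np.pi/2+.078,0,1))
E
```

```text
t 3.68 pos [488.1 -99.2 265.9] q [-0.321  0.198  0.556  1.889 -0.197  1.071  0.331] F [ 1.   0.9 -1.5] gap 91.2
shift [-29.   76.   13.9] turn [-0.066  0.039 -0.06 ] | rows trans 2.0 rot 0.8
```

```bash
python3 -m jog '[[-29,76,14,-0.066,0.04,-0.06,91],[-29,76,14,-0.066,0.04,-0.06,91],[-29,76,14,-0.066,0.04,-0.06,91],[-29,76,14,-0.066,0.04,-0.06,91]]'>/dev/null; python3 - <<'E'
from h import *
st(); cam("wrist","w3.png")
E
```

```text
t 4.02 pos [500.7 -23.  299. ] q [-0.478  0.187  0.508  1.808 -0.105  1.175  0.145] F [-0.5 -0.6 -0.3] gap 90.8
```

View pics/w3.png

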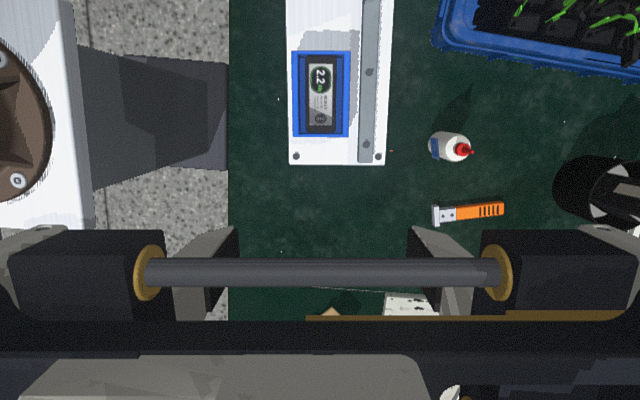

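The wrist picture shows the carrier (292–349, 50–137), the plate's near edge at row 165, the fence rail at columns 358–380 and the bottle at (452,147). Next I measure edges.

```bash
python3 - <<'E'
from h import *
np.set_printoptions(precision=3,suppress=True)
c=load("wrist"); im=c["img"]; h=cv2.cvtColor(im,cv2.COLOR_BGR2HSV)
cv2.imwrite("pics/w3c.png",cv2.resize(im[0:175,275:400],None,fx=3.4,fy=3.4,interpolation=cv2.INTER_CUBIC))
# carrier
m=cv2.inRange(h,(100,120,60),(125,255,255)); m[:30]=0;m[160:]=0;m[:,:280]=0;m[:,:][:,365:]=0
cs,_=cv2.findContours(m,cv2.RETR_EXTERNAL,cv2.CHAIN_APPROX_NONE); k=max(cs,key=cv2.contourArea)
Pk=np.array([p2w(c,a,b,46)[:2] for a,b in k[:,0,:]],np.float32); print("carrier",cv2.minAreaRect(Pk))
# plate near edge & left edge; fence edges : white mask
g=cv2.cvtColor(im,cv2.COLOR_BGR2GRAY)
print(g[20,280:400]);print(g[150,280:400])
E
```

```text
carrier ((491.15069580078125, 68.80284118652344), (68.93414306640625, 97.63520812988281), 4.513403415679932)
[ 55  55  51  47  46 108 243 242 237 233 232 231 235 230 229 234 236 236
 233 234 235 234 235 235 235 238 237 236 235 233 234 235 238 237 236 235
 234 235 235 237 238 235 236 236 236 234 233 231 234 237 242 239 240 240
 243 244 243 243 243 240 243 243 243 243 243 243 243 242 242 243 236 236
 235 232 232 231 233 235 231 230 234 200  92 131 151 156 153 149 153 156
 157 151 151 151 152 147 149 151 134 149 189 241 241 240 240 241 239 236
 241 241 241 245 221  75  47  53  59  61  56  61]
[ 53  47  56  52  57  58  49  45 114 253 250 246 245 245 247 246 248 248
 246 246 246 244 244 244 244 245 245 245 245 245 245 246 246 245 244 244
 245 245 246 245 245 244 245 245 242 245 246 245 246 244 245 244 245 245
 245 243 244 244 245 245 245 245 244 245 246 245 246 244 237 238 236 237
 240 235 234 239 240 161  91 144 158 156 152 154 158 155 154 155 152 154
 155 148 137 162 195 231 248 246 246 245 245 245 245 246 253 232  81  47
  47  71 123 117 105  54  51  42  52  49  49  48]
```

View pics/w3c.png

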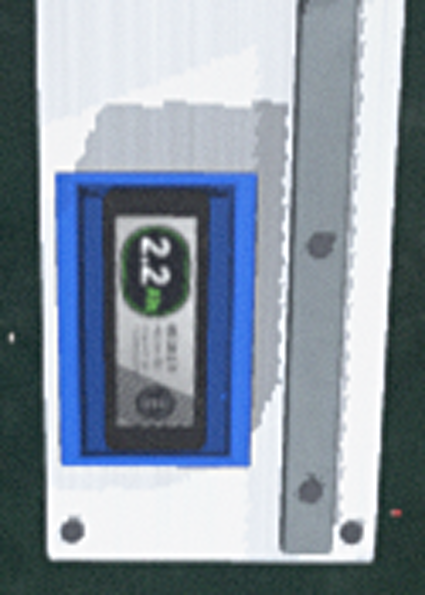

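```bash
python3 - <<'E'
from h import *
np.set_printoptions(precision=3,suppress=True)
c=load("wrist"); g=cv2.cvtColor(c["img"],cv2.COLOR_BGR2GRAY)
print(g[158:172,300],g[158:172,340],g[158:172,375])
def line(n,a,b,z):
    A=p2w(c,*a,z)[:2];B=p2w(c,*b,z)[:2];d=A-B
    print(n,A,B,"yaw",np.arctan2(-d[0],d[1])); 
line("face bot",(361.25,20),(357.0,150),6); line("face top",(362.83,20),(358.7,150),22)
line("plate L",(285.18,20),(288.2,150),6); line("plate R",(392.6,20),(385.6,150),6)
t=load("top")
from scipy.ndimage import gaussian_filter
# fence/carrier in top picture: carrier rect
h=cv2.cvtColor(t["img"],cv2.COLOR_BGR2HSV); m=cv2.inRange(h,(100,120,60),(125,255,255)); m[:205]=0;m[240:]=0;m[:,:275]=0;m[:,325:]=0
cs,_=cv2.findContours(m,cv2.RETR_EXTERNAL,cv2.CHAIN_APPROX_NONE); k=max(cs,key=cv2.contourArea)
print("carrier top",cv2.minAreaRect(np.array([p2w(t,a,b,46)[:2] for a,b in k[:,0,:]],np.float32)))
E
```

```text
[251 247 246 244 248 254 184  71  46  53  56  55  51  51] [245 245 245 245 248 254 205  94  52  50  47  49  54  51] [165 240 244 244 247 250 239 136  55  51  53  59  57  65]
face bot [534.428 164.3  ] [547.144   2.852] yaw 0.07860330615601252
face top [534.91  160.169] [547.516   4.671] yaw 0.08089655714382173
plate L [439.576 156.366] [452.435  -5.096] yaw 0.07947090625942929
plate R [573.509 167.569] [586.506   6.156] yaw 0.08034472629441546
carrier top ((490.86541748046875, 66.87602233886719), (70.81085205078125, 95.26441192626953), 1.4970329999923706)
```

```bash
python3 - <<'E'
from h import *
np.set_printoptions(precision=3,suppress=True)
c=load("wrist"); yaw=.080; X=np.array([np.cos(yaw),np.sin(yaw)]);Y=np.array([-np.sin(yaw),np.cos(yaw)])
e=[p2w(c,u,v,6)[:2]@Y for u,v in [(300,164.25),(340,164.55),(375,164.9)]]; print(e)
for n,p in [("fb",(547.144,2.852)),("ft",(547.5,4.67)),("L",(452.4,-5.1)),("R",(586.5,6.16)),("fb2",(534.43,164.3)),("L2",(439.6,156.4)),("R2",(573.5,167.6))]: print(n,np.array(p)@X)
# origin
fx=545.7; O=fx*X+(np.mean(e)+170)*Y; print("origin",O)
for yw in (.0788,4.513*np.pi/180):pass
ca=np.array([491.15,68.8])-O; print("carrier in fixture",ca@X,ca@Y, "yaw rel",4.5134*np.pi/180-yaw)
for n,p in [("bottle",(648.9,18.1))]: print(n,(np.array(p)-O)@X,(np.array(p)-O)@Y)
b=p2w(c,452,147,60)[:2]; print("bottle w",b,(b-O)@X,(b-O)@Y)
E
```

```text
[np.float64(-61.00401058955294), np.float64(-61.215931499714934), np.float64(-61.52464277046216)]
fb 545.6219895004405
ft 546.1221358215203
L 450.54552699206226
R 585.1164752613364
fb2 545.8507201184439
L2 450.69268822741014
R2 585.0594812737857
origin [535.264 152.013]
carrier in fixture -50.62271100438957 -79.42194959609562 yaw rel -0.001226309540487941
bottle 102.57108318061158 -142.56633907927542
bottle w [654.665  21.529] 108.59204617080849 -139.60951484670144
```

Measured fixture: origin at world (535.3, 152.0), yaw 0.080. The carrier sits at fixture (−50.6, −79.4), square within 0.01 rad and 15.6 mm off the fence. I go back to the stick, turning the hand the other way round so the camera ends up behind.

```bash
cat >> h.py <<'E'
FO=np.array([535.3,152.0,0]); FY=0.080
def F2W(v): c,s=np.cos(FY),np.sin(FY); return FO+np.array([c*v[0]-s*v[1],s*v[0]+c*v[1],v[2]])
def W2F(p): c,s=np.cos(FY),np.sin(FY); d=np.asarray(p)-FO; return np.array([c*d[0]+s*d[1],-s*d[0]+c*d[1],d[2]])
GRIP=np.array([482,-347,44.]); RY=np.radians(46.7); RG=grip_R(RY,np.radians(40),-1)
E
python3 - <<'E'
from h import *
rel([440,-380,200],grip_R(np.radians(-19),0,1))
E
```

```text
shift [  96.4 -349.1  -86.7] turn [ 1.98  -0.008  0.   ] | rows trans 8.9 rot 15.8
```

```bash
python3 -m jog '[[96,-349,-87,1.98,0,0,91],[96,-349,-87,1.98,0,0,91],[96,-349,-87,1.98,0,0,91],[96,-349,-87,1.98,0,0,91],[96,-349,-87,1.98,0,0,91],[96,-349,-87,1.98,0,0,91],[96,-349,-87,1.98,0,0,91],[96,-349,-87,1.98,0,0,91]]'>/dev/null; python3 - <<'E'
from h import *
st(); rel([440,-380,200],grip_R(np.radians(-19),0,1)); rel(GRIP-95*RG.as_matrix()[:,0],RG)
E
```

```text
t 4.73 pos [ 441.8 -348.2  209.7] q [ 0.011  0.441  0.791  1.807 -0.354  1.05   0.   ] F [0.6 0.3 0.5] gap 90.7
shift [  9.7 -20.2  24.7] turn [ 0.966 -0.004  0.008] | rows trans 0.8 rot 7.7
shift [ 92.9 -26.5  34.5] turn [ 2.787  1.021 -0.082] | rows trans 2.5 rot 23.8
```

```bash
python3 -m jog '[[0,0,0,2.787,1.02,-0.08,91],[0,0,0,2.787,1.02,-0.08,91],[0,0,0,2.787,1.02,-0.08,91],[0,0,0,2.787,1.02,-0.08,91],[0,0,0,2.787,1.02,-0.08,91],[0,0,0,2.787,1.02,-0.08,91],[0,0,0,2.787,1.02,-0.08,91],[0,0,0,2.787,1.02,-0.08,91]]'>/dev/null; python3 - <<'E'
from h import *
st();  rel(GRIP-95*RG.as_matrix()[:,0],RG)
E
```

```text
t 5.40 pos [ 442.8 -346.2  210.2] q [ 0.139  0.682  0.934  1.59  -0.618  1.507 -0.677] F [-0.8 -0.3  0.6] gap 91.1
shift [73.9 27.  67.7] turn [ 1.848  0.679 -0.053] | rows trans 2.5 rot 15.8
```

```bash
python3 -m jog '[[0,0,0,1.848,0.68,-0.05,91],[0,0,0,1.848,0.68,-0.05,91],[0,0,0,1.848,0.68,-0.05,91],[0,0,0,1.848,0.68,-0.05,91],[20,8,20,1.848,0.68,-0.05,91],[40,16,40,1.848,0.68,-0.05,91],[60,22,55,1.848,0.68,-0.05,91],[74,27,68,1.848,0.68,-0.05,91]]'>/dev/null; python3 - <<'E'
from h import *
st();  rel(GRIP-95*RG.as_matrix()[:,0],RG)
E
```

```text
t 6.07 pos [ 439.9 -392.2  114.7] q [ 0.374  0.949  0.979  1.585 -0.992  1.668 -1.272] F [-0.2  0.6  0.5] gap 91.2
shift [-1.3 -1.6 -0.9] turn [ 0.909  0.334 -0.027] | rows trans 0.1 rot 7.7
```

```bash
python3 -m jog '[[-1,-2,-1,0.91,0.334,-0.03,91],[-1,-2,-1,0.91,0.334,-0.03,91],[-1,-2,-1,0.91,0.334,-0.03,91],[-1,-2,-1,0.91,0.334,-0.03,91],[-1,-2,-1,0.91,0.334,-0.03,91],[-1,-2,-1,0.91,0.334,-0.03,91],[-1,-2,-1,0.91,0.334,-0.03,91],[-1,-2,-1,0.91,0.334,-0.03,91]]'>/dev/null; python3 - <<'E'
from h import *
st();  rel(GRIP-95*RG.as_matrix()[:,0],RG); rel(GRIP,RG); cam("wrist","w4.png");cam("top","t4.png")
E
```

```text
t 6.73 pos [ 440.  -390.6  118.6] q [ 0.388  0.943  1.078  1.819 -1.269  1.675 -1.958] F [ 0.4 -0.1 -0.3] gap 90.9
shift [ 1.   1.6 -0.6] turn [-0.003  0.     0.003] | rows trans 0.0 rot 0.0
shift [96.   1.8 -0.7] turn [-0.003  0.     0.003] | rows trans 2.3 rot 0.0
```

View pics/w4.png

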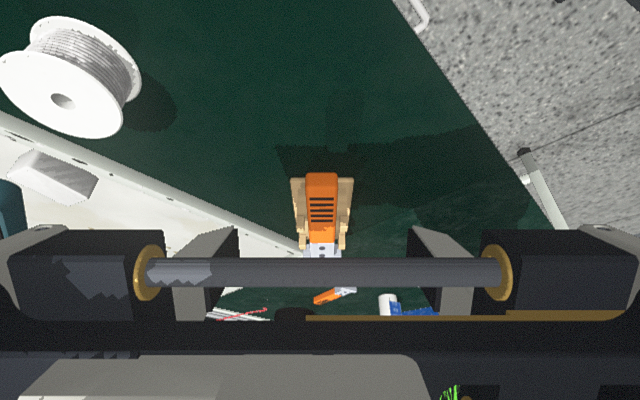

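View pics/t4.png

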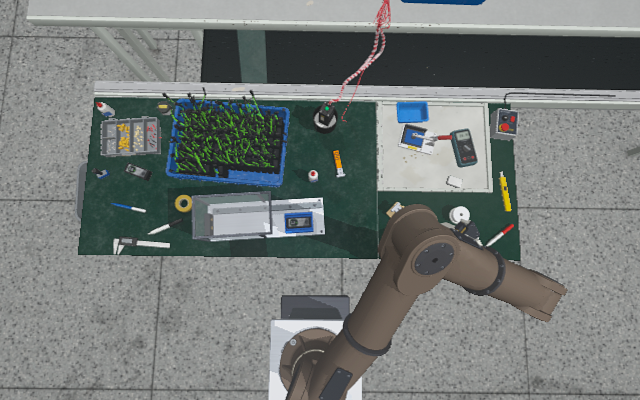

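The wrist picture shows the orange end between the fingers, centred at column 321. The top picture shows the rest area mostly hidden by the arm and everything else undisturbed. I go straight in along the fingers and grip.

```bash
python3 -m jog '[[30,2,-1,0,0,0,70],[60,2,-1,0,0,0,60],[80,2,-1,0,0,0,50],[96,2,-1,0,0,0,46],[96,2,-1,0,0,0,46],[96,2,-1,0,0,0,46]]' 50; python3 - <<'E'
from h import *
st(); rel(GRIP,RG); cam("wrist","w5.png")
E
```

```text
time_s: 7.33
tool_pos: [482.9, -346.6, 43.8]
orientation: [-0.468, 0.707, -0.016, -0.529]
ft_force: [0.2, -0.2, 0.6]
finger_gap: 55.7
t 7.33 pos [ 482.9 -346.6   43.8] q [ 0.412  0.921  0.804  1.876 -1.307  1.413 -1.963] F [ 0.2 -0.2  0.6] gap 55.7
shift [-0.7  0.6  0.3] turn [0.008 0.005 0.004] | rows trans 0.0 rot 0.1
```

View pics/w5.png

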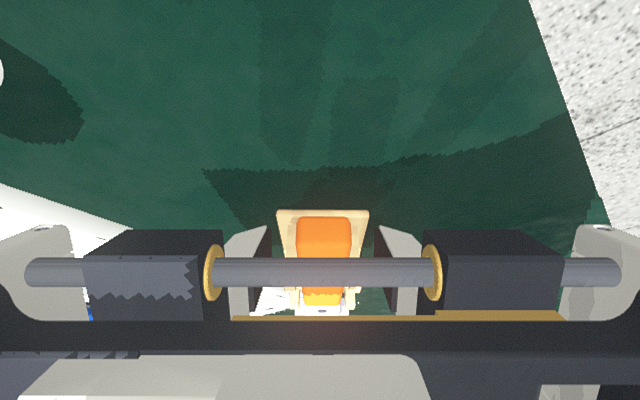

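The stick is centred between the jaws (323 against a mid of 323), so I close.

```bash
python3 -m jog '[[0,0,0,0,0,0,40],[0,0,0,0,0,0,30],[0,0,0,0,0,0,20],[0,0,0,0,0,0,15],[0,0,0,0,0,0,15],[0,0,0,0,0,0,15]]' 50; python3 - <<'E'
from h import *
st(); p,r=tool(); print(r.inv().apply([0,0,60]))
E
```

```text
time_s: 7.88
tool_pos: [482.4, -346.9, 42.9]
orientation: [-0.469, 0.707, -0.017, -0.529]
ft_force: [-1.3, -0.9, 1.7]
finger_gap: 23.5
t 7.88 pos [ 482.4 -346.9   42.9] q [ 0.412  0.922  0.804  1.877 -1.308  1.412 -1.964] F [-1.3 -0.9  1.7] gap 23.5
[-45.846 -38.706   0.035]
```

```bash
python3 -m jog '[[-8,-6.5,0,0,0,0,15],[-23,-19,0,0,0,0,15],[-46,-39,0,0,0,0,15],[-70,-58,0,0,0,0,15],[-92,-77,0,0,0,0,15],[-92,-77,0,0,0,0,15]]'; python3 - <<'E'
from h import *
st(); cam("wrist","w6.png"); cam("scene","s6.png"); cam("top","t6.png")
E
```

```text
time_s: 8.38
tool_pos: [482.8, -349.2, 168.5]
orientation: [-0.468, 0.709, -0.017, -0.527]
ft_force: [-0.2, -1.7, -0.5]
finger_gap: 23.2
t 8.38 pos [ 482.8 -349.2  168.5] q [ 0.353  0.741  0.905  1.823 -1.172  1.504 -2.146] F [-0.2 -1.7 -0.5] gap 23.2
```

View pics/s6.png

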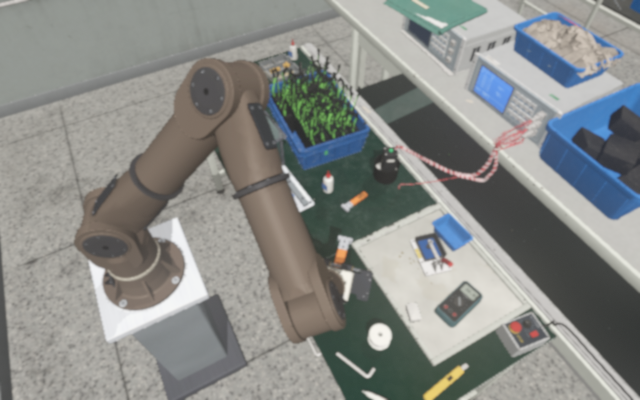

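View pics/t6.png

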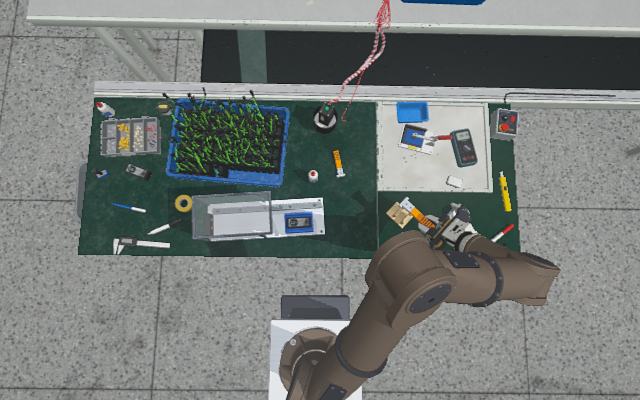

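The stick is out of the rest (top picture: head about 407,203), held in the jaws. I check that it's still level and straight by comparing its head in two views.

```bash
python3 - <<'E'
from h import *
np.set_printoptions(precision=2,suppress=True)
p,r=tool(); M=r.as_matrix(); print("lean",np.degrees(np.arcsin(M[0:2,0]@[np.cos(RY),np.sin(RY)])),"z_t az",np.degrees(np.arctan2(M[1,2],M[0,2]))-90, M[2,2])
t=load("top"); g=p+[0,0,1]; ys=np.array([np.cos(RY),np.sin(RY),0]); xs=np.array([np.sin(RY),-np.cos(RY),0])
im=t["img"]; sc=8; cr=cv2.resize(im[185:250,375:455],None,fx=sc,fy=sc,interpolation=cv2.INTER_CUBIC)
for a,b in [(105,-20),(105,20),(65,-12),(65,12)]:
    q=w2p(t,g+ys*a+xs*b+[0,0,8]); print((a,b),q); cv2.circle(cr,(int((q[0]-375+.5)*sc),int((q[1]-185+.5)*sc)),4,(0,0,255),1)
cv2.imwrite("pics/t6c.png",cr)
E
```

```text
lean 40.202051837579205 z_t az 47.07247107628328 0.0004550872501558334
(105, -20) [397.78 204.56]
(105, 20) [406.08 195.77]
(65, -12) [408.66 211.38]
(65, 12) [413.63 206.06]
```

View pics/t6c.png

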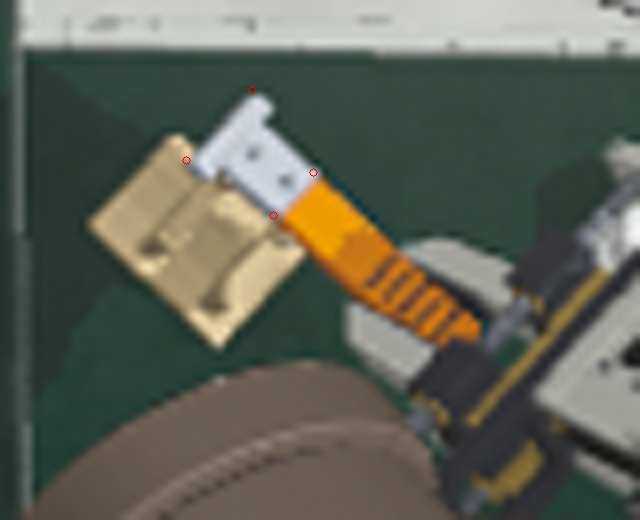

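```bash
cat >> h.py <<'E'
RF=grip_R(FY+np.pi/2,np.radians(40),-1)
E
python3 - <<'E'
from h import *
print(F2W([-122,-178,110])); rel(F2W([-122,-178,110]),RF)
E
```

```text
[427.91500736 -35.18029639 110.        ]
shift [ 164.  -111.7  252. ] turn [-0.635 -0.534  0.004] | rows trans 7.7 rot 6.6
```

```bash
python3 -m jog '[[164,-112,252,-0.635,-0.534,0,15],[164,-112,252,-0.635,-0.534,0,15],[164,-112,252,-0.635,-0.534,0,15],[164,-112,252,-0.635,-0.534,0,15],[164,-112,252,-0.635,-0.534,0,15],[164,-112,252,-0.635,-0.534,0,15],[164,-112,252,-0.635,-0.534,0,15],[164,-112,252,-0.635,-0.534,0,15]]'; python3 - <<'E'
from h import *
st(); rel(F2W([-122,-178,110]),RF); rel(F2W([-122,-178,35]),RF)
E
```

```text
time_s: 9.2
tool_pos: [427.5, -30.7, 108.5]
orientation: [0.214, -0.652, -0.273, 0.674]
ft_force: [0.5, 0.6, -0.4]
finger_gap: 23.6
t 9.20 pos [427.5 -30.7 108.5] q [-0.076  0.663  0.716  2.082 -0.949  1.339 -1.788] F [ 0.5  0.6 -0.4] gap 23.6
shift [-4.   2.4  0. ] turn [0.008 0.007 0.006] | rows trans 0.1 rot 0.1
shift [53.1 50.9 -0. ] turn [0.008 0.007 0.006] | rows trans 1.8 rot 0.1
```

```bash
python3 -m jog '[[25,25,0,0.01,0.01,0.005,15],[53,51,0,0.01,0.01,0.005,15],[53,51,0,0.01,0.01,0.005,15],[53,51,0,0.01,0.01,0.005,15]]'; python3 - <<'E'
from h import *
st(); cam("top","t7.png"); cam("scene","s7.png"); p,_=tool(); print(W2F(p))
t=load("top"); cv2.imwrite("pics/t7c.png",cv2.resize(t["img"][180:260,240:360],None,fx=6.6,fy=6.6,interpolation=cv2.INTER_CUBIC))
E
```

```text
time_s: 9.53
tool_pos: [426.9, -39.4, 35.3]
orientation: [0.22, -0.655, -0.263, 0.673]
ft_force: [0.3, -0.9, -1.1]
finger_gap: 23.6
t 9.53 pos [426.9 -39.4  35.3] q [-0.014  0.797  0.657  2.106 -1.053  1.261 -1.663] F [ 0.3 -0.9 -1.1] gap 23.6
[-121.686 -183.357   37.582]
```

View pics/t7c.png

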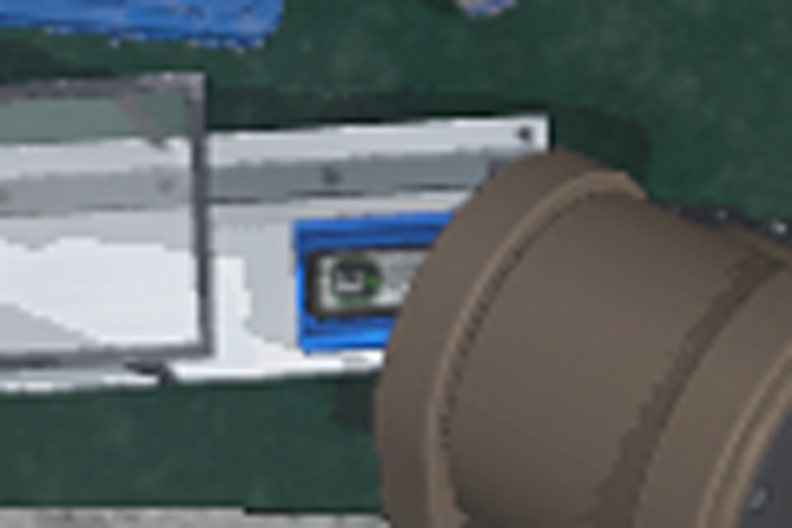

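View pics/s7.png

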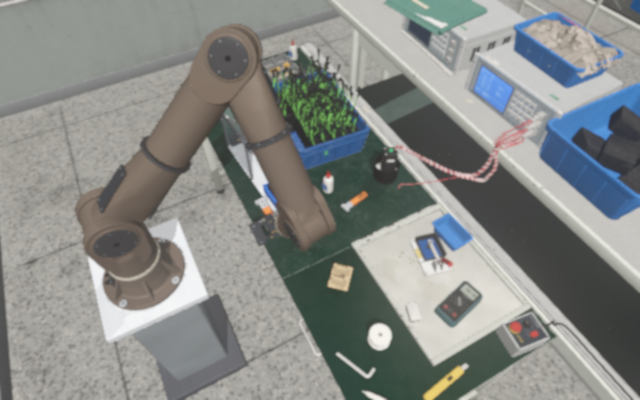

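```bash
python3 - <<'E'
from h import *
st(); p,_=tool(); print(W2F(p)); rel(F2W([-108,-178,36]),RF)
E
```

```text
t 9.63 pos [428.7 -40.5  37.6] q [-0.015  0.792  0.659  2.104 -1.053  1.262 -1.663] F [ 0.7 -0.3  0.2] gap 23.8
[-121.686 -183.357   37.582]
shift [  4.8  -3.2 -13.6] turn [-0.01  -0.011 -0.002] | rows trans 0.4 rot 0.1
```

```bash
python3 -m jog '[[5,-3,-7,-0.01,-0.01,0,15],[5,-3,-14,-0.01,-0.01,0,15],[5,-3,-14,-0.01,-0.01,0,15],[5,-3,-18,-0.01,-0.01,0,15],[5,-3,-20,-0.01,-0.01,0,15],[5,-3,-20,-0.01,-0.01,0,15]]'; python3 - <<'E'
from h import *
st(); p,_=tool(); print(W2F(p))
E
```

```text
time_s: 10.13
tool_pos: [448.2, -32.9, 35.0]
orientation: [0.214, -0.655, -0.268, 0.673]
ft_force: [-1.8, -0.1, -0.9]
finger_gap: 23.8
t 10.13 pos [448.2 -32.9  35. ] q [-0.036  0.807  0.649  2.064 -1.06   1.272 -1.695] F [-1.8 -0.1 -0.9] gap 23.8
[-101.563 -177.342   35.039]
```

Force −1.8 N in x suggests contact with the carrier's side. I push gently towards the fence.

```bash
python3 -m jog '[[0,0,-3,0,0,0,15],[0,0,-5,0,0,0,15],[0,0,-7,0,0,0,15],[0,0,-9,0,0,0,15],[0,0,-9,0,0,0,15]]'; python3 - <<'E'
from h import *
st(); p,_=tool(); print(W2F(p))
E
python3 -m jog '[[0,0,-1,0,0,0,15],[0,0,-2,0,0,0,15],[0,0,-2,0,0,0,15]]'; python3 - <<'E'
from h import *
st(); p,_=tool(); print(W2F(p))
E
```

```text
time_s: 10.55
tool_pos: [457.5, -32.3, 34.6]
orientation: [0.214, -0.655, -0.268, 0.673]
ft_force: [-1.9, -0.3, 1.4]
finger_gap: 23.8
t 10.55 pos [457.5 -32.3  34.6] q [-0.04   0.813  0.647  2.045 -1.063  1.278 -1.711] F [-1.9 -0.3  1.4] gap 23.8
[ -92.292 -177.499   34.648]
time_s: 10.8
tool_pos: [458.7, -32.2, 34.6]
orientation: [0.214, -0.654, -0.268, 0.674]
ft_force: [-4.4, -0.3, 1.2]
finger_gap: 23.9
t 10.80 pos [458.7 -32.2  34.6] q [-0.041  0.814  0.647  2.041 -1.063  1.279 -1.715] F [-4.4 -0.3  1.2] gap 23.9
[ -91.031 -177.518   34.559]
```

```bash
python3 -m jog '[[0,0,-2,0,0,0,15],[0,0,-2,0,0,0,15],[0,0,-2,0,0,0,15]]'; python3 - <<'E'
from h import *
st(); p,_=tool(); print(W2F(p)); 
E
```

```text
time_s: 11.05
tool_pos: [459.4, -32.3, 34.4]
orientation: [0.214, -0.654, -0.268, 0.675]
ft_force: [-9.4, -2.4, 2.3]
finger_gap: 23.3
t 11.05 pos [459.4 -32.3  34.4] q [-0.042  0.815  0.647  2.038 -1.062  1.281 -1.718] F [-9.4 -2.4  2.3] gap 23.3
[ -90.359 -177.616   34.417]
```

Force rose to 9 N, so the carrier is pressed on the fence. I back off and go round behind it.

```bash
python3 - <<'E'
from h import *
rel(F2W([-115,-178,36]),RF);rel(F2W([-115,-255,36]),RF);rel(F2W([-38,-255,36]),RF)
E
```

```text
shift [-1.4 -0.7 24.6] turn [ 0.     0.002 -0.002] | rows trans 0.6 rot 0.0
shift [-50.8  58.3  24.8] turn [ 0.     0.002 -0.002] | rows trans 1.9 rot 0.0
shift [-51.   58.4 -52.2] turn [ 0.     0.002 -0.002] | rows trans 2.2 rot 0.0
```

```bash
python3 -m jog '[[-1,0,12,0,0,0,15],[-1,0,25,0,0,0,15],[-25,28,25,0,0,0,15],[-51,58,25,0,0,0,15],[-51,58,25,0,0,0,15],[-51,58,-10,0,0,0,15],[-51,58,-52,0,0,0,15],[-51,58,-52,0,0,0,15]]'; python3 - <<'E'
from h import *
st(); cam("top","t8.png"); p,_=tool(); print(W2F(p))
t=load("top"); cv2.imwrite("pics/t8c.png",cv2.resize(t["img"][180:260,240:360],None,fx=6.6,fy=6.6,interpolation=cv2.INTER_CUBIC))
E
```

```text
time_s: 11.72
tool_pos: [526.6, -103.6, 36.9]
orientation: [0.212, -0.657, -0.269, 0.671]
ft_force: [0.7, 0.4, -0.8]
finger_gap: 23.8
t 11.72 pos [ 526.6 -103.6   36.9] q [ 0.048  0.896  0.659  1.8   -1.021  1.402 -1.792] F [ 0.7  0.4 -0.8] gap 23.8
[ -32.71  -254.448   36.523]
```

View pics/t8c.png

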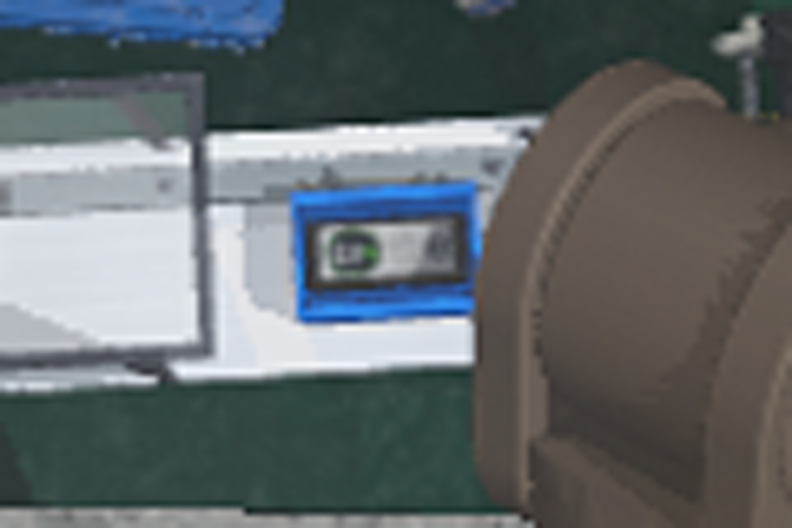

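The top picture shows the carrier (290–480, 185–320 in the crop) lying flush along the fence and square. Before feeding, I check that the arm links stay clear of the guard at the home end.

```bash
python3 - <<'E'
from ik import *
from h import *
np.set_printoptions(precision=2,suppress=True)
q=np.array(sense()["joint_positions"])
for y in np.linspace(-250,30,8):
    s=ik(F2W([-37,y,36]),RF,q,1e-3); q=s.x
r=fkR(q,S); el=np.array([0,0,x[0]])+x[1]*r[0].as_matrix()[:,1]+r[2].as_matrix()@x[2:5]; wr=el+r[4].as_matrix()@x[5:8]
print(q,np.abs(fk(q)[0]-F2W([-37,30,36])).max(),"elbow F",W2F(el),"wrist F",W2F(wr))
rel(F2W([-37,-236,36]),RF)
E
```

```text
[-0.08  0.69  0.1   2.08 -1.14  0.86 -2.08] 3.5508764995029196e-06 elbow F [-194.1  -160.66  704.92] wrist F [ -37.   -199.07  309.  ]
shift [ 12.2 -13.9   4.2] turn [ 0.01 -0.   -0.  ] | rows trans 0.5 rot 0.1
```

```bash
python3 -m jog '[[6,-7,4,0.01,0,0,15],[12,-14,4,0.01,0,0,15],[15,-18,4,0.01,0,0,15],[18,-22,4,0.01,0,0,15],[21,-25,4,0.01,0,0,15],[21,-25,4,0.01,0,0,15]]'; python3 - <<'E'
from h import *
st(); p,_=tool(); print(W2F(p)); rel(F2W([-36.5,-190,36]),RF)
E
```

```text
time_s: 12.27
tool_pos: [512.3, -71.7, 36.8]
orientation: [0.218, -0.654, -0.265, 0.675]
ft_force: [0.9, 0.0, -0.6]
finger_gap: 23.6
t 12.27 pos [512.3 -71.7  36.8] q [ 0.002  0.87   0.656  1.872 -1.04   1.365 -1.798] F [ 0.9  0.  -0.6] gap 23.6
[ -40.837 -221.124   36.779]
shift [ 20.6 -23.4  -4.1] turn [-0.009 -0.    -0.001] | rows trans 0.8 rot 0.1
```

```bash
python3 -m jog '[[0,0,0,0,0,0,15],[0,0,0,0,0,0,15]]' >/dev/null; python3 - <<'E'
from h import *
st(); p,r=tool(); print(W2F(p)); rel(F2W([-36.5,-180,36]),RF); print((RF.inv()*r).as_rotvec())
E
```

```text
t 12.43 pos [512.6 -72.4  36.7] q [ 0.003  0.871  0.656  1.871 -1.04   1.366 -1.798] F [-0.7 -0.3 -1. ] gap 23.5
[ -40.531 -221.908   36.733]
shift [ 27.5 -31.7  -3.7] turn [-0.009 -0.001 -0.001] | rows trans 1.0 rot 0.1
[0.009 0.001 0.001]
```

```bash
python3 -m jog '[[3,-4,-2,-0.009,0,0,15],[7,-8,-3,-0.009,0,0,15],[11,-13,-3.5,-0.009,0,0,15],[15,-18,-3.5,-0.009,0,0,15],[19,-23,-3.5,-0.009,0,0,15],[23,-28,-3.5,-0.009,0,0,15],[27,-32,-3.5,-0.009,0,0,15]]'; python3 - <<'E'
from h import *
st(); p,r=tool(); print(W2F(p));  cam("top","t9.png"); print((RF.inv()*r).as_rotvec())
t=load("top"); cv2.imwrite("pics/t9c.png",cv2.resize(t["img"][180:260,240:360],None,fx=6.6,fy=6.6,interpolation=cv2.INTER_CUBIC))
E
```

```text
time_s: 13.02
tool_pos: [513.1, -29.7, 36.5]
orientation: [0.215, -0.655, -0.268, 0.674]
ft_force: [-0.5, -3.8, -0.8]
finger_gap: 23.9
t 13.02 pos [513.1 -29.7  36.5] q [-0.061  0.848  0.64   1.921 -1.077  1.324 -1.811] F [-0.5 -3.8 -0.8] gap 23.9
[ -36.695 -179.352   36.451]
[-0.     0.001  0.001]
```

View pics/t9c.png

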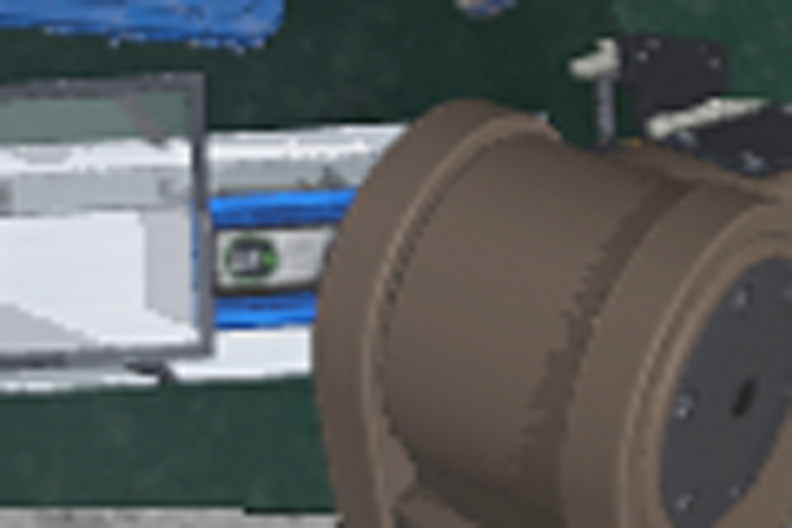

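The carrier slides along the fence, square, with about 4 N of push; its leading edge is just under the guard edge. I continue.

```bash
python3 -m jog '[[4,-5,0,0,0,0,15],[9,-10.5,0,0,0,0,15],[13.5,-16,-0.3,0,0,0,15],[18,-21.5,-0.5,0,0,0,15],[22.5,-27,-0.5,0,0,0,15],[27,-32,-0.5,0,0,0,15],[31.5,-37.5,-0.5,0,0,0,15],[36,-43,-0.5,0,0,0,15]]'; python3 - <<'E'
from h import *
st(); p,r=tool(); print(W2F(p)); print((RF.inv()*r).as_rotvec())
E
```

```text
time_s: 13.73
tool_pos: [508.9, 26.0, 36.3]
orientation: [0.215, -0.655, -0.267, 0.674]
ft_force: [-0.7, -5.0, 0.8]
finger_gap: 23.5
t 13.73 pos [508.9  26.   36.3] q [-0.147  0.818  0.619  1.987 -1.131  1.268 -1.836] F [-0.7 -5.   0.8] gap 23.5
[ -36.363 -123.531   36.338]
[0.    0.001 0.002]
```

```bash
python3 -m jog '[[4,-5,0,0,0,0,15],[9,-10.5,0,0,0,0,15],[13.5,-16,0,0,0,0,15],[18,-21.5,0,0,0,0,15],[22.5,-27,0,0,0,0,15],[27,-32,0,0,0,0,15],[31.5,-37.5,0,0,0,0,15],[36,-43,0,0,0,0,15]]'; python3 - <<'E'
from h import *
st(); p,r=tool(); print(W2F(p)); print((RF.inv()*r).as_rotvec())
E
```

```text
time_s: 14.4
tool_pos: [504.6, 81.8, 36.3]
orientation: [0.215, -0.655, -0.267, 0.674]
ft_force: [-0.4, -4.3, 0.4]
finger_gap: 23.7
t 14.40 pos [504.6  81.8  36.3] q [-0.235  0.791  0.594  2.04  -1.191  1.213 -1.866] F [-0.4 -4.3  0.4] gap 23.7
[-36.221 -67.506  36.304]
[0.    0.001 0.002]
```

```bash
python3 -m jog '[[4,-5,0,0,0,0,15],[9,-10.5,0,0,0,0,15],[13.5,-16,0,0,0,0,15],[18,-21.5,0,0,0,0,15],[22.5,-27,0,0,0,0,15],[27,-32,0,0,0,0,15],[31.5,-37.5,0,0,0,0,15],[34,-40.5,0,0,0,0,15]]'; python3 - <<'E'
from h import *
st(); p,r=tool(); print(W2F(p)); print((RF.inv()*r).as_rotvec()); t=cam("top","t10.png"); cv2.imwrite("pics/t10c.png",cv2.resize(t["img"][180:260,180:300],None,fx=6.6,fy=6.6,interpolation=cv2.INTER_CUBIC))
E
```

```text
time_s: 15.07
tool_pos: [500.3, 135.2, 36.3]
orientation: [0.215, -0.655, -0.268, 0.674]
ft_force: [0.5, -3.3, -0.1]
finger_gap: 23.8
t 15.07 pos [500.3 135.2  36.3] q [-0.312  0.767  0.555  2.078 -1.249  1.154 -1.903] F [ 0.5 -3.3 -0.1] gap 23.8
[-36.265 -13.951  36.291]
[-0.     0.     0.001]
```

View pics/t10c.png

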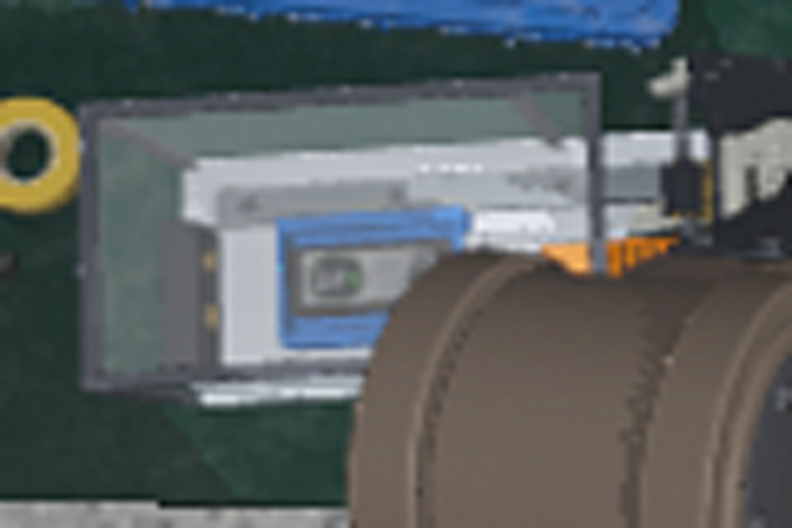

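The carrier is square on the fence, its leading edge at column 278 and the stop's face at 218 in the crop, so about 35–40 mm remain.

```bash
python3 -m jog '[[4,-4.5,0,0,0,0,15],[8,-9,0,0,0,0,15],[12,-14,0,0,0,0,15],[16,-19,0,0,0,0,15],[19,-23,0,0,0,0,15],[20.5,-24.5,0,0,0,0,15]]'; python3 - <<'E'
from h import *
st(); p,r=tool(); print(W2F(p)); print((RF.inv()*r).as_rotvec())
E
```

```text
time_s: 15.62
tool_pos: [497.6, 166.9, 36.2]
orientation: [0.215, -0.654, -0.268, 0.674]
ft_force: [0.7, -2.2, -0.8]
finger_gap: 23.4
t 15.62 pos [497.6 166.9  36.2] q [-0.344  0.748  0.509  2.093 -1.278  1.104 -1.934] F [ 0.7 -2.2 -0.8] gap 23.4
[-36.366  17.834  36.236]
[-0.     0.     0.001]
```

```bash
python3 -m jog '[[1.3,-1.5,0,0,0,0,15],[2.6,-3,0,0,0,0,15],[3.9,-4.5,0,0,0,0,15],[5,-6,0,0,0,0,15]]'; python3 - <<'E'
from h import *
st(); p,r=tool(); print(W2F(p))
E
```

```text
time_s: 15.95
tool_pos: [497.3, 173.4, 36.2]
orientation: [0.215, -0.655, -0.267, 0.674]
ft_force: [-0.3, -3.3, -1.2]
finger_gap: 23.6
t 15.95 pos [497.3 173.4  36.2] q [-0.347  0.743  0.494  2.096 -1.283  1.09  -1.943] F [-0.3 -3.3 -1.2] gap 23.6
[-36.141  24.402  36.161]
```

```bash
python3 -m jog '[[1,-1.2,0,0,0,0,15],[2,-2.4,0,0,0,0,15],[3,-3.6,0,0,0,0,15]]'; python3 - <<'E'
from h import *
st(); p,r=tool(); print(W2F(p))
E
```

```text
time_s: 16.2
tool_pos: [497.6, 174.2, 35.4]
orientation: [0.214, -0.656, -0.264, 0.674]
ft_force: [-2.7, -24.1, 5.6]
finger_gap: 23.8
t 16.20 pos [497.6 174.2  35.4] q [-0.348  0.74   0.488  2.098 -1.284  1.077 -1.949] F [ -2.7 -24.1   5.6] gap 23.8
[-35.829  25.098  35.392]
```

The force jumped to 24 N, so the carrier is against the end stop. I ease off a little, hold and look.

```bash
python3 -m jog '[[-1,1.2,0,0,0,0,15],[-1,1.2,0,0,0,0,15],[-1,1.2,0,0,0,0,15]]'>/dev/null; python3 - <<'E'
from h import *
st(); p,r=tool(); print(W2F(p)); t=cam("top","t11.png"); cv2.imwrite("pics/t11c.png",cv2.resize(t["img"][180:260,180:300],None,fx=6.6,fy=6.6,interpolation=cv2.INTER_CUBIC)); print((RF.inv()*r).as_rotvec()); rel(F2W([-37,-175,38]),RF)
E
```

```text
t 16.45 pos [497.6 174.1  35.6] q [-0.346  0.74   0.487  2.097 -1.283  1.08  -1.948] F [ -0.6 -11.4   0.7] gap 24.1
[-35.802  25.     35.609]
[0.002 0.003 0.006]
shift [-129.5  152.4    0.5] turn [-0.002 -0.003 -0.006] | rows trans 4.8 rot 0.1
```

View pics/t11c.png

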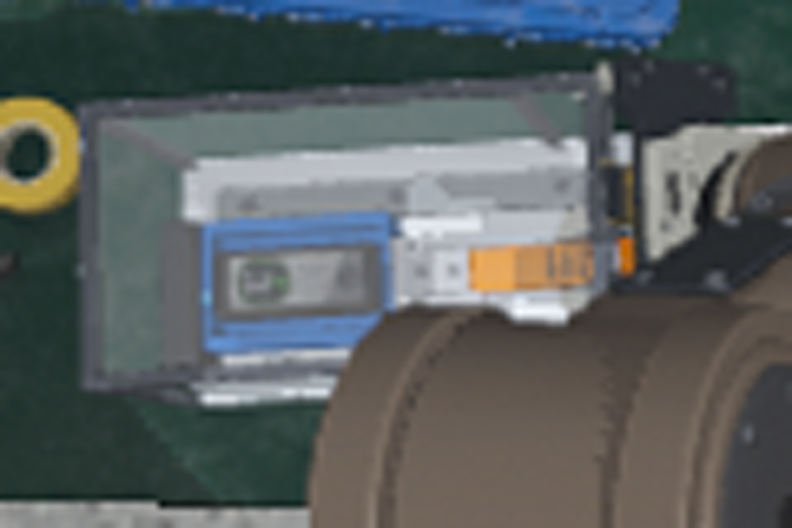

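The top picture shows the carrier seated against the stop and fence, square. I retreat straight back along the lane.

```bash
python3 -m jog '[[-5,6,0,0,0,0,15],[-20,23,0.5,0,0,0,15],[-40,47,0.5,0,0,0,15],[-62,73,0.5,0,0,0,15],[-85,100,0.5,0,0,-0.006,15],[-108,127,0.5,0,0,-0.006,15],[-130,152,0.5,0,0,-0.006,15],[-130,152,0.5,0,0,-0.006,15]]'; python3 - <<'E'
from h import *
st(); p,r=tool(); print(W2F(p)); w=grip_R(RY,np.radians(40),-1)
P=np.array([482.5,-347,150]); rel(P,w)
p,r=tool(); print("up100",r.inv().apply([0,0,100]))
E
```

```text
time_s: 17.17
tool_pos: [513.3, -30.5, 38.1]
orientation: [0.217, -0.656, -0.265, 0.673]
ft_force: [0.2, -0.8, -0.3]
finger_gap: 24.0
t 17.17 pos [513.3 -30.5  38.1] q [-0.029  0.827  0.59   1.921 -1.056  1.291 -1.836] F [ 0.2 -0.8 -0.3] gap 24.0
[ -36.554 -180.166   38.063]
shift [-287.   168.5   53.5] turn [ 0.635  0.531 -0.001] | rows trans 8.1 rot 6.6
up100 [-76.695 -64.17   -0.115]
```

```bash
python3 -m jog '[[-46,-30,0,0,0,0,15],[-100,-20,10,0.1,0.1,0,15],[-287,168,53.5,0.635,0.531,0,15],[-287,168,53.5,0.635,0.531,0,15],[-287,168,53.5,0.635,0.531,0,15],[-287,168,53.5,0.635,0.531,0,15],[-287,168,53.5,0.635,0.531,0,15],[-287,168,53.5,0.635,0.531,0,15]]'; python3 - <<'E'
from h import *
st(); p,r=tool(); 
P=np.array([482.4,-346.9,110]); Rg=R.from_quat([0.707,-0.017,-0.529,-0.469]); rel(P,Rg)
E
```

```text
time_s: 17.83
tool_pos: [486.1, -304.2, 144.5]
orientation: [-0.472, 0.705, -0.019, -0.529]
ft_force: [1.4, -0.0, -1.2]
finger_gap: 23.6
t 17.83 pos [ 486.1 -304.2  144.5] q [ 0.319  0.708  0.837  1.924 -1.188  1.399 -2.136] F [ 1.4 -0.  -1.2] gap 23.6
shift [  4.5  47.8 -26.8] turn [-0.009  0.     0.001] | rows trans 1.3 rot 0.1
```

```bash
python3 -m jog '[[2,30,-17,-0.009,0,0,15],[4.5,48,-27,-0.009,0,0,15],[4.5,48,-27,-0.009,0,0,15],[4.5,48,-27,-0.009,0,0,15],[4.5,48,-27,-0.009,0,0,15]]'>/dev/null; python3 - <<'E'
from h import *
st(); p,r=tool(); 
Rg=R.from_quat([0.707,-0.017,-0.529,-0.469]); rel(np.array([482.4,-346.9,110]),Rg)
t=cam("top","t12.png"); cam("wrist","w12.png")
im=t["img"]; sc=8; cr=cv2.resize(im[185:250,375:455],None,fx=sc,fy=sc,interpolation=cv2.INTER_CUBIC)
g=p+[0,0,1]; ys=np.array([np.cos(RY),np.sin(RY),0]); xs=np.array([np.sin(RY),-np.cos(RY),0])
for a,b in [(105,-20),(105,20),(65,-12),(65,12)]:
    q=w2p(t,g+ys*a+xs*b+[0,0,8]); cv2.circle(cr,(int((q[0]-375+.5)*sc),int((q[1]-185+.5)*sc)),4,(0,0,255),1)
cv2.imwrite("pics/t12c.png",cr)
E
```

```text
t 18.25 pos [ 484.1 -344.8  109.6] q [ 0.405  0.799  0.802  1.853 -1.207  1.421 -2.075] F [ 0.4  1.2 -0.5] gap 23.3
shift [-2.1  1.8 -0.2] turn [0.007 0.005 0.001] | rows trans 0.1 rot 0.1
```

View pics/t12c.png

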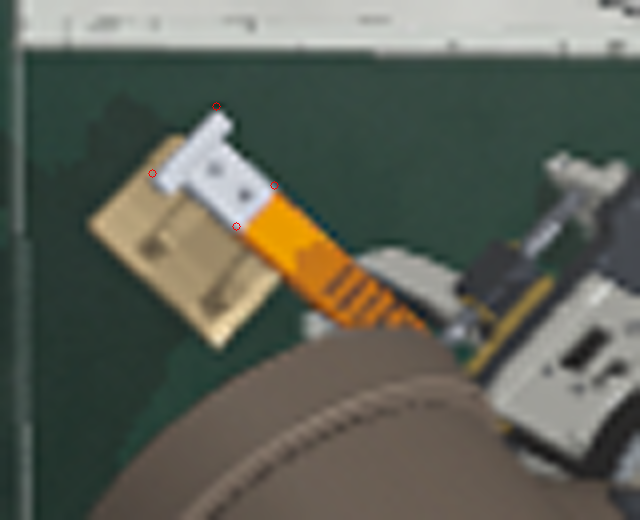

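View pics/w12.png

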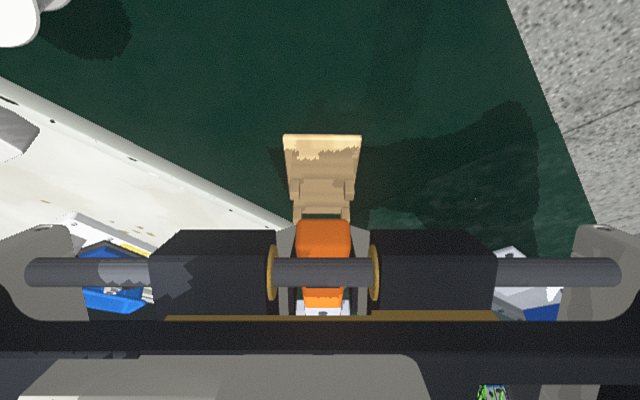

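The stick sits in the jaws just as after the lift, and the rest is centred under it (wrist columns 283–361 against the stick's 296–352). I lower it back.

```bash
python3 -m jog '[[-2,2,0,0.007,0.005,0,15],[-2,2,0,0.007,0.005,0,15]]'>/dev/null; python3 - <<'E'
from h import *
st(); Rg=R.from_quat([0.707,-0.017,-0.529,-0.469]); rel([482.4,-346.9,60],Rg); rel([482.4,-346.9,43.4],Rg)
E
```

```text
t 18.52 pos [ 481.9 -347.8  110.3] q [ 0.409  0.798  0.806  1.855 -1.209  1.42  -2.077] F [ 0.  -0.5 -1. ] gap 23.2
shift [39.1 31.7  0.3] turn [ 0.    -0.002 -0.   ] | rows trans 1.2 rot 0.0
shift [51.8 42.4  0.4] turn [ 0.    -0.002 -0.   ] | rows trans 1.6 rot 0.0
```

```bash
python3 -m jog '[[15,12,0,0,0,0,15],[30,24,0,0,0,0,15],[39,32,0,0,0,0,15],[39,32,0,0,0,0,15],[44,36,0,0,0,0,15],[48,39.5,0,0,0,0,15],[50,41,0,0,0,0,15],[50,41,0,0,0,0,15]]'; python3 - <<'E'
from h import *
st(); Rg=R.from_quat([0.707,-0.017,-0.529,-0.469]); rel([482.4,-346.9,43.2],Rg)
E
```

```text
time_s: 19.18
tool_pos: [482.5, -347.5, 44.9]
orientation: [-0.469, 0.707, -0.017, -0.529]
ft_force: [-0.8, -0.7, 0.4]
finger_gap: 23.4
t 19.18 pos [ 482.5 -347.5   44.9] q [ 0.457  0.883  0.723  1.873 -1.27   1.349 -1.99 ] F [-0.8 -0.7  0.4] gap 23.4
shift [1.6 0.8 0.5] turn [-0.    -0.001 -0.   ] | rows trans 0.0 rot 0.0
```

```bash
python3 -m jog '[[1,1,0.3,0,0,0,15],[1.5,1.2,0.4,0,0,0,15],[1.5,1.2,0.4,0,0,0,15]]'; python3 -m jog '[[0,0,0,0,0,0,30],[0,0,0,0,0,0,46],[0,0,0,0,0,0,46],[0,0,0,0,0,0,46]]'; python3 - <<'E'
from h import *
st(); cam("wrist","w13.png")
E
```

```text
time_s: 19.43
tool_pos: [482.3, -347.3, 43.2]
orientation: [-0.469, 0.707, -0.017, -0.529]
ft_force: [0.3, 0.5, -1.0]
finger_gap: 23.4
time_s: 19.77
tool_pos: [482.3, -347.2, 43.2]
orientation: [-0.469, 0.707, -0.017, -0.529]
ft_force: [-0.4, -0.2, -0.7]
finger_gap: 43.8
t 19.77 pos [ 482.3 -347.2   43.2] q [ 0.459  0.884  0.719  1.874 -1.272  1.346 -1.988] F [-0.4 -0.2 -0.7] gap 43.8
```

View pics/w13.png

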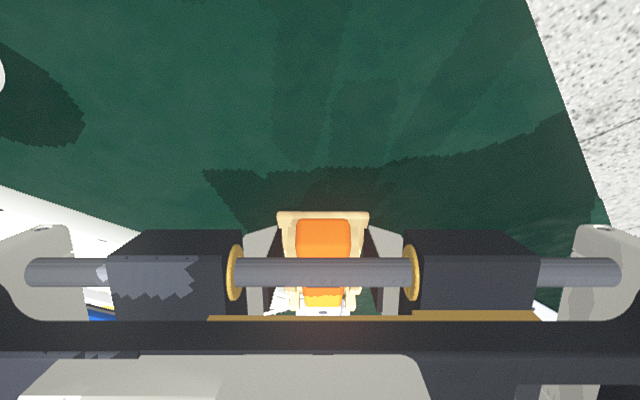

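The stick lies as it did before the grasp (orange end at columns 296–351, rows 218–305). I withdraw along the fingers, then lift clear for a last look.

```bash
python3 -m jog '[[-8,0,0,0,0,0,50],[-25,0,0,0,0,0,60],[-50,0,0,0,0,0,70],[-80,0,0,0,0,0,80],[-110,0,0,0,0,0,90],[-150,-60,0,0,0,-0.1,91],[-180,-100,0,0,0,-0.2,91],[-210,-130,0,0,0,-0.3,91]]'; python3 - <<'E'
from h import *
st(); t=cam("top","t14.png"); cam("wrist","w14.png")
E
```

```text
time_s: 20.48
tool_pos: [452.0, -378.9, 252.2]
orientation: [-0.543, 0.702, 0.089, -0.452]
ft_force: [1.1, 0.3, -0.6]
finger_gap: 89.5
t 20.48 pos [ 452.  -378.9  252.2] q [ 0.647  0.719  0.722  1.714 -1.177  1.759 -2.139] F [ 1.1  0.3 -0.6] gap 89.5
```

View pics/t14.png

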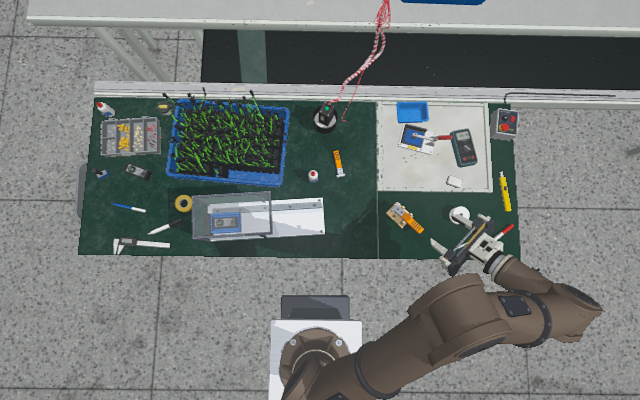

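View pics/w14.png

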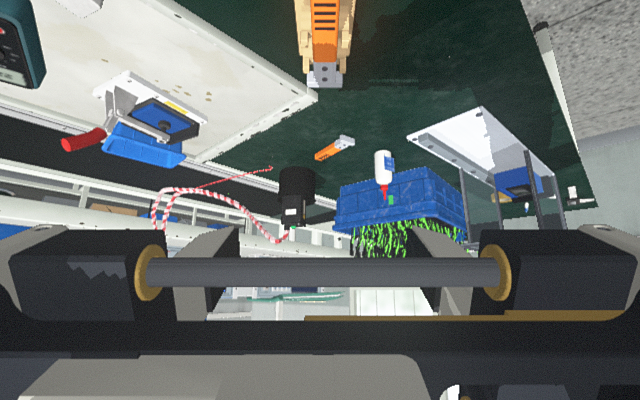

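```bash
python3 - <<'E'
from h import *
t=load("top"); a=cv2.imread("pics/top0.png"); b=t["img"]
cv2.imwrite("pics/c14.png",np.vstack([np.hstack([cv2.resize(x[195:240,380:430],None,fx=7,fy=7,interpolation=cv2.INTER_CUBIC) for x in (a,b)]),cv2.resize(b[185:245,185:335],(700,280),interpolation=cv2.INTER_CUBIC)]))
for n,im in (("before",a),("after",b)):
    h=cv2.cvtColor(im,cv2.COLOR_BGR2HSV); m=cv2.inRange(h,(8,170,120),(22,255,255)); m[:200]=0;m[240:]=0;m[:,:385]=0;m[:,428:]=0
    v,u=np.nonzero(m); P=np.array([p2w(t,i,j,52)[:2] for i,j in zip(u,v)]); print(n,len(u),P.mean(0),cv2.minAreaRect(P.astype(np.float32)))
h=cv2.cvtColor(b,cv2.COLOR_BGR2HSV); m=cv2.inRange(h,(100,80,60),(125,255,255)); m[:205]=0;m[245:]=0;m[:,:200]=0;m[:,250:]=0
k=max(cv2.findContours(m,cv2.RETR_EXTERNAL,cv2.CHAIN_APPROX_NONE)[0],key=cv2.contourArea)
(cc,wh,an)=cv2.minAreaRect(np.array([p2w(t,i,j,46)[:2] for i,j in k[:,0,:]],np.float32)); print("carrier F",W2F([*cc,0]),wh,np.radians(an)-FY)
E
```

```text
before 164 [ 494.1346365  -333.05401951] ((494.1745910644531, -332.9554443359375), (86.19882202148438, 24.95338249206543), 47.20133590698242)
after 164 [ 493.62135796 -333.29932997] ((494.26922607421875, -334.430419921875), (88.13975524902344, 25.412097930908203), 44.715904235839844)
carrier F [-35.20354313 177.00381071   0.        ] (71.30529022216797, 105.0708999633789) -0.0034444384094459574
```

View pics/c14.png

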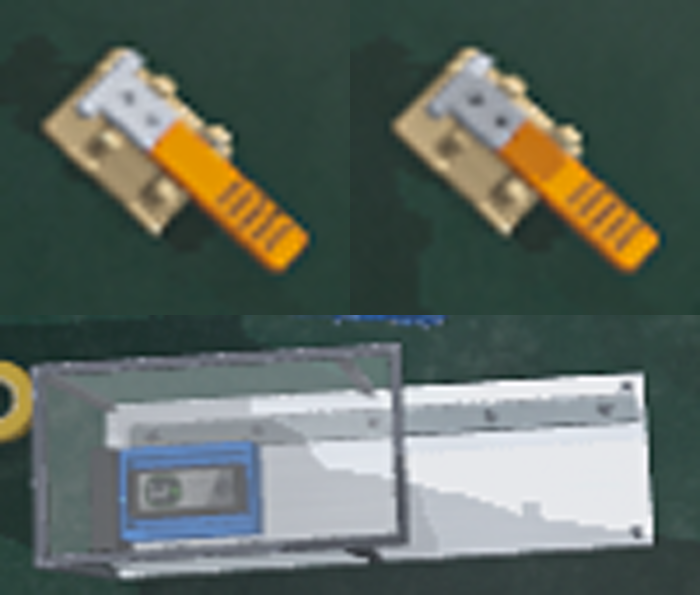

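The checks agree: the stick is back within about 1 mm, and the carrier is at fixture (−35.2, about 177–180), square within 0.01 rad. Handing in.

```bash
python3 -m jog '[[0,0,0,0,0,0,91],[0,0,0,0,0,0,91],[0,0,0,0,0,0,91]]'; python3 - <<'E'
from plant import finish_job
print(finish_job())
E
```

```text
time_s: 20.83
tool_pos: [453.0, -377.9, 248.2]
orientation: [-0.543, 0.702, 0.088, -0.453]
ft_force: [-0.3, -0.2, -0.5]
finger_gap: 90.9
the job is handed in; nothing more can be done
None
```

I handed the job in at 20.8 s; no verdict came back. With the hand leaned 40°, I lifted the stick out of its rest and pushed the carrier's side with the stick's head until the force rose to 9 N against the fence. I then fed it along the fence, under the guard, until the force jumped to 24 N at the end stop, and laid the stick back in its rest.

**Last checks:**
- **Carrier:** in the top picture it lies at fixture x = −35.2 mm, square within 0.01 rad. Its y reads 177 mm rather than the 180 mm of home. The outline came out 5 mm too long, probably because the trailing side also shows, and this view read 2 mm low at the start too. With the 24 N jump, I take it as seated against the stop.
- **Stick:** in the top picture it lies in both saddles within about 1.5 mm of where it lay at first. Its yaw reads 2.5° different, which is about one pixel over its length.
- **Other things:** I felt no bump on the guard, though I judged that only from the forces and pictures. The glue bottle, reel and tape look to be where they were, judged by eye. The hand was open and clear of everything.

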